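# Stand a check weight before an inspection mirror and hold the mirror at its set angle

## Task

Pick up the small steel check weight and stand it upright on the black stage of the mirror stand, midway between the steel ring and the olive block, and let go of it. Then take the yellow handle, swing the hinged mirror up until its red pointer lines up with the green angle tab, and finish while still holding the mirror there: it drops if you let go. Do not shift the ring, the block, the tab, or the eraser, marker and scissors lying about.

Things in the scene. Friction and masses are not known exactly. Their poses are not given: they have to be found in the camera images.
- check_weight: Polished steel check weight, upright cylinder 22 mm in diameter and 37 mm high (narrower knob at the top, but solid as a plain cylinder), about 0.1 kg. Loose; stands on the bench at the left. Origin: centre of its underside, z up.
- stand: Fixed mirror stand: grey plate 192 x 184 x 8 mm, black stage strip on one side, hinged mirror on the other. Origin: on the bench below the middle of the hinge. x level, from stage toward the mirror's free edge and handle (roughly to the robot's right, up to 0.25 rad off); y level along the hinge (roughly away from the robot); z up.
- stage_middle (a point): Point on the stage surface midway between ring and block: the check weight's underside centre belongs here. Stage 8 mm above the bench. Axes as stand. The hinge axis lies 55 mm from here along +x and 22 mm higher. Round the standing weight there are 35 mm free to the hinge ears and pin (which rise to 39 mm over the bench) and at least 29 mm to ring and block.
- ring_gauge: Plain steel ring, 48 mm outside diameter, 14 mm high, loose, lying on the stage 64 mm to one side of the middle along the stand's y (side varies). Origin: centre of its underside. To be left where it is.
- olive_block: Olive painted setting block 18 x 34 x 9 mm, loose, lying on the stage 64 mm from the middle on the other side. Origin: centre of its underside. To be left where it is.
- flap (a joint): Angle of the hinged mirror, rad: 0 = lying level (at rest there at the start), grows as the handle end rises; stop at 1.45. Mirror plate 100 x 120 x 8 mm, mirror face up, with its handle about 0.25 kg (varies by 30 %); nearly frictionless hinge, falls back when released. Hinge axis 30 mm above the bench.
- flap_handle (a point): Centre of the yellow handle, a barrel 18 mm in diameter, 20 mm long, on a 12 mm wide stem in the middle of the mirror's free edge, 150 mm from the hinge axis; at first 30 mm above the bench, nothing below. Its axis is parallel to the hinge, its flat ends are free: pinched there (closing along the stand's y) it pivots in the grip. Axes turn with the mirror: x from hinge to handle, y along hinge.
- pointer_tip (a point): Outer face of the red pointer, a bar 14 mm long and 5 mm thick on the mirror's side edge nearest the robot, 96 mm from the hinge axis, reaching past the rim of the white graduated quadrant.
- tab (a joint): Set angle in rad shown by the green tab on the quadrant, counted as for the mirror (0 = level, growing upward); between 0.6 and 1.0 at the start. Mirror and tab line up when both angles are equal.
- tab_tip (a point): Outer end of the green tab, a 30 x 4 x 5 mm bar pointing away from the hinge, held by stiff friction; 88 mm from the hinge axis, on the robot's side of the white graduated quadrant (a band of 66 to 84 mm radius standing beside the mirror, 72 mm from its middle, up to 107 mm above the bench). Axes turn with it: x from the hinge outward, y along the hinge.
- eraser: Blue and white eraser 20 x 42 x 12 mm, loose bystander on the bench. Origin: centre of its underside.
- marker: White and black marker, 13 x 146 x 15 mm, loose bystander near the front edge at the left. Origin: centre of its underside.
- scissors: Black scissors 62 x 162 x 8 mm, loose bystander at the far left. Origin: centre of its underside.

How it is judged:
By the outcome, as a careful person would: the job done as asked, in the order asked, and still so for the second after the job is handed in, while the arm keeps its last pose, push and grip.
It also fails if it takes over 54 s, if anything falls off the work surface, if the arm or the gripper's body presses on something with over 40 N, if the wrist force passes 120 N, or if a joint passes its speed limit or range.

## Robot

A 6-joint arm with a two-finger parallel gripper is mounted at the origin on a cart in front of the work surface, level with it; the furniture and walls round the work are solid. World frame = base frame: x ahead of the robot, y to its left, z up, the work surface at z = 0. Lengths are in m, angles in rad, forces in N, time in s.
With the tool pointing down it reaches from about 0.3 to 0.875 m from the base axis. Payload 6.4 kg.
Tool frame: the origin (TCP) lies midway between the tips of the shut fingers; the grasp point (between the pads) lies 19 mm behind it; z points along the fingers, y is the direction in which the jaws open and shut (so a half turn about z gives the same grasp; the last joint's range is limited). The gripper opens to 85 mm and grips with 20 to 120 N. Pads are 22 mm wide; open, the fingers measure 114 mm over their backs; the gripper's body (76 mm by 85 mm) begins 54 mm behind the grasp point. The pads swing forward as they close: fully open they stand 13 mm farther back than shut.
Start: joints at [-1.318, 0.181, 1.607, -0, 1.354, -0.206], TCP at [0.255, -0.516, 0.231] pointing down, gripper open.
Joint ranges: [-2.99, 2.99], [-0.89, 2.07], [0.3, 2.58], [-1.14, 4.28], [0, 2.63], [-3.12, 3.12]. Speed limits (rad/s): [2.57, 2.57, 3.01, 3.14, 3.14, 3.14].

## Interface

Orientations are given as a unit quaternion [w, x, y, z].
In Python, from bench import ctrl, optics, ticket gives the robot as it stands. The module is installed in compiled form; this text tells all that it offers.
- The arm moves only by the tool step_arm, never from a script. Its argument "targets" is text: rows parted by semicolons, each of 6 numbers parted by spaces: the shift along the tool's x, y, z in mm, then the turn, a rotation vector about the tool's x, y, z in rad. In form: dx dy dz rx ry rz; .... A call has 1 to 8 rows; each row is the pose to reach, as a shift and turn from the pose commanded when the call began, along the tool's axes at that moment; what a row does not reach only later rows make up. A row lasts 1/8 s, in which the tool goes at most 62.5 mm and 10.7 degrees, less where a joint would pass 70% of its speed; a pose out of reach is approached as far as the arm can. A call with a gripper value outside its range is refused whole. "grip" is the opening in per cent of the stroke, from 0 (shut) to 100 (fully open), set as the call begins (left out, the last holds). The fingers move at their own pace and stop on an object; the grip force is fixed at half the most. Time passes only in rows, so rows that repeat a pose let the fingers close. It gives the time, the measured TCP pose, the force and the opening at its end, in the units of the state.
- ctrl.get_obs(): the state, without advancing time (a new reading comes with each control period).
- optics.camera(name): name is "scene" or "top" or "wrist"; returns a dict with "image" (384x512x3 uint8, red, green, blue), "mtx" (3x3 intrinsics, pixels), "xyz" and "orientation" of the camera in the world. Camera axes: x right, y up, looking along -z (the intrinsics and any distortion apply to the point x, -y, -z); pixel columns grow to the right and rows downward; lengths in m; the calibration is good to about 2 mm. A picture is of the moment at which its call begins. There is no depth.
- ticket.hand_in(): hands the job in, once; it reports no verdict.
The state is a dict: "time_s": time; "q": joint angles; "dq": joint speeds; "joint_efforts": joint torques, N m; "eef_pos": TCP position; "eef_rot": TCP orientation; "wrist_force": force on the tool from outside, world axes, zero at the start; "torque": the same for the moment, N m; "opening": opening from 0.0 (shut) to 1.0 (fully open).
Only numpy, scipy, OpenCV 4.12 (cv2) and the standard library are available. Lean on these libraries where they do the work, as an engineer would, in place of code of your own. Each camera call takes 0.05 s, during which the arm holds its last target.

## Working session

There is one attempt and no reset: what is moved stays moved. The work goes in short steps, Python scripts to look and compute and a tool call to move; the robot and the scene stay as the last step left them, time stands still between calls to the robot, and variables do not carry over. Pictures are saved under pics/ and viewed, and the job is handed in when it is done.

Besides the shell and the picture viewer there is one more tool, called after "Call:" as name(argument=value, ...) on one line, values as JSON. step_arm: Moves the arm, as the interface text tells. Its arguments: {"type":"object","properties":{"targets":{"type":"string"},"grip":{"type":"number"}},"required":["targets"]}

```bash
mkdir -p pics
python3 - <<'E'
from bench import ctrl, optics, ticket
import cv2, numpy as np, pickle
o=ctrl.get_obs(); print(o)
for n in ["scene","top","wrist"]:
    c=optics.camera(n); print(n,c.keys(),c["mtx"].round(1).tolist(),np.round(c["xyz"],4),np.round(c["orientation"],4), {k:v for k,v in c.items() if k not in("image","mtx","xyz","orientation")})
    cv2.imwrite(f"pics/{n}0.png",c["image"][:,:,::-1]); pickle.dump(c,open(f"pics/{n}0.pkl","wb"))
E
```

```text
{'time_s': 0.0, 'q': array([-1.31826318e+00,  1.81522462e-01,  1.60804414e+00, -1.59757773e-05,
        1.35378403e+00, -2.06286397e-01]), 'dq': array([-0.0006221 ,  0.00174241, -0.00058082,  0.00065746,  0.00144021,
       -0.00107247]), 'joint_efforts': array([-5.17580556e-04, -4.44875050e+01, -3.51335657e+01, -3.58419757e-04,
        9.24052438e-03,  9.27840972e-06]), 'eef_pos': array([ 0.25453562, -0.51496297,  0.23037714]), 'eef_rot': array([-8.78572606e-04,  9.73800016e-01,  2.27404390e-01, -2.81202877e-05]), 'wrist_force': array([ 0.05606693, -0.70104071,  0.04905661]), 'torque': array([-0.0389523 ,  0.00606166, -0.02762148]), 'opening': 0.9966774403717619}
scene dict_keys(['image', 'mtx', 'xyz', 'orientation']) [[444.8, 0.0, 255.7], [0.0, 444.8, 191.4], [0.0, 0.0, 1.0]] [-0.4331 -0.7031  0.7371] [ 0.7887  0.4488 -0.1957 -0.3717] {}
top dict_keys(['image', 'mtx', 'xyz', 'orientation']) [[399.5, 0.0, 250.2], [0.0, 399.5, 188.7], [0.0, 0.0, 1.0]] [0.2733 0.0716 1.1457] [ 0.7086  0.0427 -0.0499 -0.7025] {}
wrist dict_keys(['image', 'mtx', 'xyz', 'orientation']) [[336.3, 0.0, 253.8], [0.0, 336.3, 188.3], [0.0, 0.0, 1.0]] [ 0.3147 -0.4858  0.3746] [ 0.842  -0.1133  0.0711 -0.5226] {}
```

View pics/scene0.png

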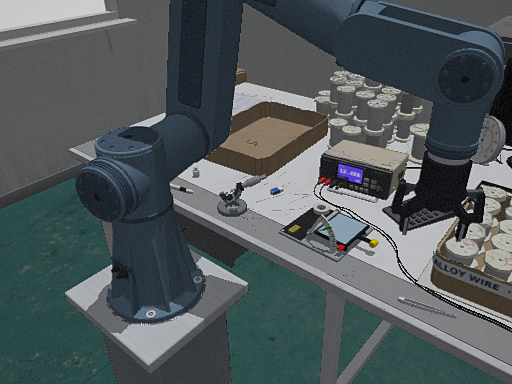

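View pics/top0.png

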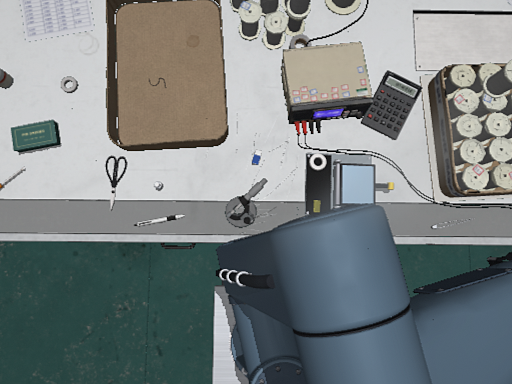

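View pics/wrist0.png

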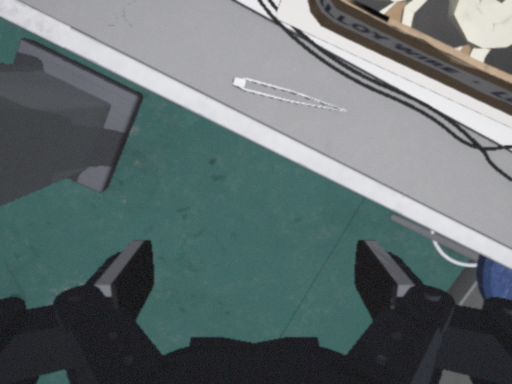

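```bash
cat > h.py <<'E'
from bench import ctrl, optics, ticket
import cv2, numpy as np, pickle
from scipy.spatial.transform import Rotation as R
def rot(q): return R.from_quat([q[1],q[2],q[3],q[0]])
def shot(n,tag):
    c=optics.camera(n); cv2.imwrite(f"pics/{n}{tag}.png",c["image"][:,:,::-1]); pickle.dump(c,open(f"pics/{n}{tag}.pkl","wb")); return c
def load(n,tag): return pickle.load(open(f"pics/{n}{tag}.pkl","rb"))
def crop(c,x0,x1,y0,y1,k,fn): cv2.imwrite(fn,cv2.resize(c["image"][y0:y1,x0:x1,::-1],None,fx=k,fy=k,interpolation=cv2.INTER_CUBIC))
def ray(c,u,v):
    d=np.linalg.inv(c["mtx"])@[u,v,1]; d=rot(c["orientation"]).apply([d[0],-d[1],-d[2]]); return np.array(c["xyz"]),d
def atz(c,u,v,z):
    p,d=ray(c,u,v); return p+d*(z-p[2])/d[2]
def proj(c,P):
    q=rot(c["orientation"]).inv().apply(np.atleast_2d(P)-c["xyz"]); q=q*[1,-1,-1]; q=q@c["mtx"].T; return q[:,:2]/q[:,2:]
def tool(o,P):
    return rot(o["eef_rot"]).inv().apply(np.array(P)-o["eef_pos"])*1000
E
python3 - <<'E'
from h import *
t=load("top",0); s=load("scene",0)
crop(t,290,410,140,220,6,"pics/tc.png"); crop(t,140,180,165,205,12,"pics/tw.png")
crop(s,270,390,190,270,6,"pics/sc.png"); crop(s,165,285,150,220,6,"pics/sw.png")
for u,v,z in [(158,185,.037),(318,162,.022),(317,206,.017),(391,186,.03)]: print(atz(t,u,v,z).round(4))
E
```

```text
[0.4277 0.3186 0.037 ]
[ 0.5007 -0.1332  0.022 ]
[ 0.3746 -0.1295  0.017 ]
[ 0.432  -0.3377  0.03  ]
```

View pics/tc.png

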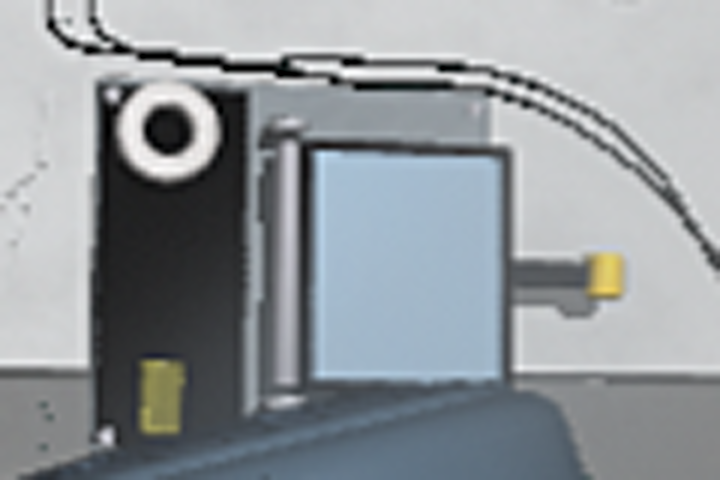

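View pics/sc.png

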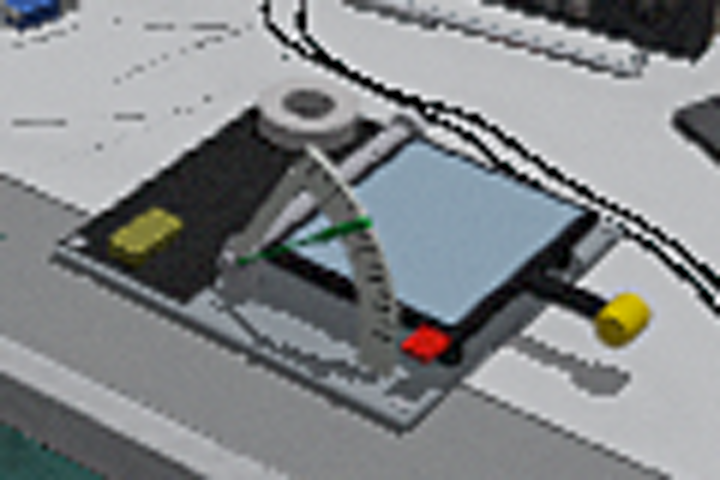

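View pics/tw.png

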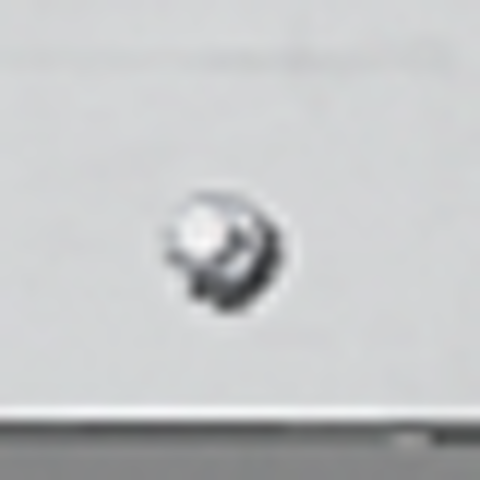

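View pics/sw.png

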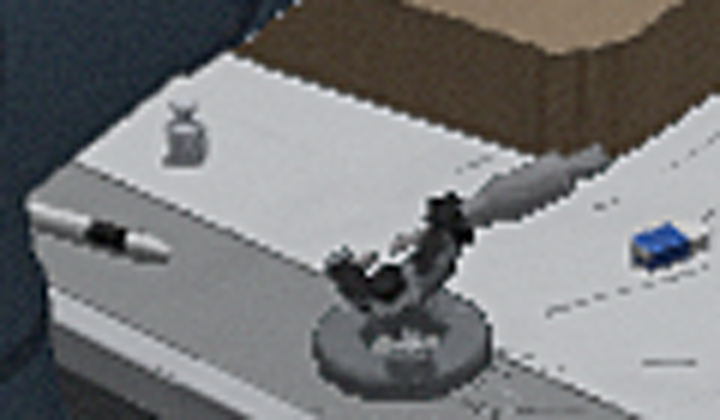

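```bash
cat >> h.py <<'E'
def cmd(o,P,yaw,ori=None):
    """tool-axis shift mm and rotvec to reach P with tool down, x_tool yaw"""
    Rt=R.from_matrix(np.array([[np.cos(yaw),np.sin(yaw),0],[np.sin(yaw),-np.cos(yaw),0],[0,0,-1]]))
    Rc=rot(o["eef_rot"]); return tool(o,P).round(1), (Rc.inv()*Rt).as_rotvec().round(4)
E
python3 - <<'E'
from h import *
o=ctrl.get_obs(); w=load("wrist",0)
Rc=rot(o["eef_rot"]); print(Rc.as_matrix().round(4))
print("cam in tool",tool(o,w["xyz"]).round(1), "view dir",Rc.inv().apply(rot(w["orientation"]).apply([0,0,-1])).round(3))
print(cmd(o,[0.43,-0.30,0.30],1.541))
t=load("top",0); s=load("scene",0)
print(proj(s,[[.427,.318,0],[.427,.318,.037]]), proj(t,[[.427,.318,0],[.427,.318,.037]]))
E
```

```text
[[ 8.966e-01  4.429e-01 -3.000e-04]
 [ 4.429e-01 -8.966e-01  1.300e-03]
 [ 3.000e-04 -1.300e-03 -1.000e+00]]
cam in tool [ 6.69e+01  1.00e-01 -1.44e+02] view dir [-0.265  0.     0.964]
(array([ 252.6, -115.3,  -69.2]), array([-1.1000e-03, -1.0000e-03, -1.0822e+00]))
[[195.86892368 176.19399724]
 [194.82060944 166.57791385]] [[160.98553327 187.03640737]
 [158.1989964  185.25055189]]
```

Call:
step_arm(targets="30 -14 -60 0 0 -0.15; 70 -32 -70 0 0 -0.31; 115 -52 -70 0 0 -0.47; 160 -73 -70 0 0 -0.63; 205 -94 -70 0 0 -0.79; 240 -110 -70 0 0 -0.95; 252 -115 -70 0 0 -1.08; 252 -115 -70 0 0 -1.08", grip=60)

```text
time_s: 1.15
eef_pos: [0.4301, -0.2999, 0.301]
eef_rot: [-0.0, 0.718, 0.696, 0.0]
wrist_force: [-0.7, 0.0, 0.5]
opening: 0.6
```

Run:
```python
from h import *
c=shot("wrist",1); t=shot("top",1); s=shot("scene",1)
o=ctrl.get_obs(); print(o["time_s"],o["eef_pos"],o["eef_rot"],o["opening"])
crop(c,0,512,0,384,1.5,"pics/w1.png")
```

```text
1.3 [ 0.42921246 -0.30134959  0.30110182] [-1.66981350e-04  7.19350842e-01  6.94646901e-01 -1.44041826e-04] 0.601537919384134
```

View pics/w1.png

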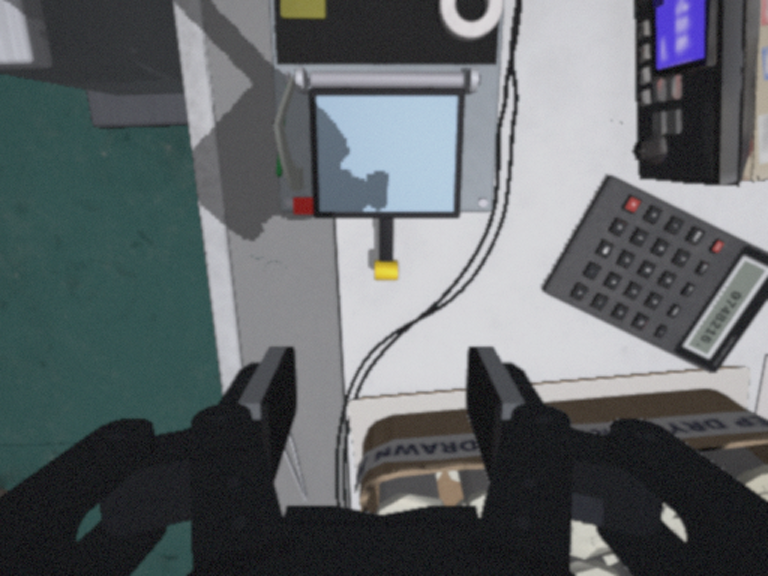

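Run:
```python
from h import *
c=load("wrist",1);t=load("top",1)
crop(t,290,410,140,230,6,"pics/t1c.png")
k=1.5
for n,u,v,z in [("handle",386,270,.033),("m00",313,90,.034),("m01",465,90,.034),("m11",461,216,.034),("m10",313,216,.034),("pinL",300,78,.035),("pinR",475,80,.035)]:
    print(n,atz(c,u/k,v/k,z).round(4))
crop(c,160,360,0,200,4,"pics/w1c.png")
```

```text
handle [ 0.4332 -0.3356  0.033 ]
m00 [ 0.3813 -0.1919  0.034 ]
m01 [ 0.4975 -0.1954  0.034 ]
m11 [ 0.4956 -0.2918  0.034 ]
m10 [ 0.375  -0.2882  0.034 ]
pinL [ 0.3721 -0.1831  0.035 ]
pinR [ 0.5048 -0.1886  0.035 ]
```

View pics/t1c.png

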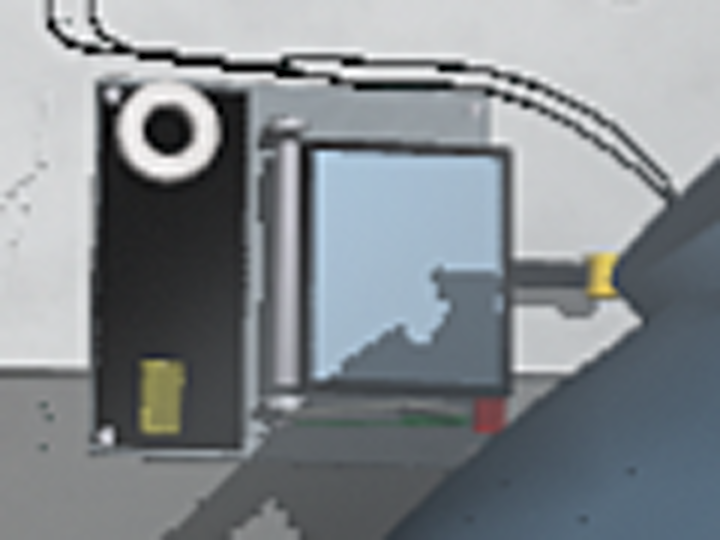

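View pics/w1c.png

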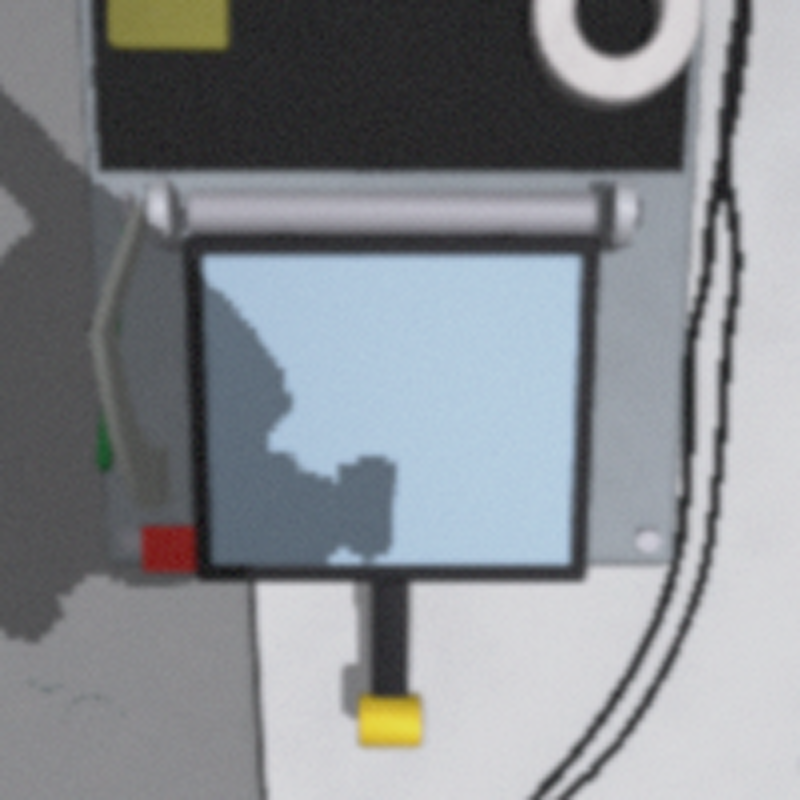

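Call:
step_arm(targets="40 0 0 0 0 0; 95 0 0 0 0 0; 155 0 0 0 0 0; 215 0 0 0 0 0; 275 0 0 0 0 0; 335 0 0 0 0 0; 395 0 0 0 0 0; 455 0 0 0 0 0")

```text
time_s: 2.3
eef_pos: [0.4444, 0.1549, 0.3016]
eef_rot: [0.0, 0.72, 0.694, 0.0]
wrist_force: [0.3, -0.2, 1.2]
opening: 0.604
```

Call:
step_arm(targets="50 0 30 0 0 0; 100 0 60 0 0 0; 140 0 90 0 0 0; 160 0 110 0 0 0; 165 0 120 0 0 0; 165 0 120 0 0 0")

```text
time_s: 3.05
eef_pos: [0.4495, 0.3179, 0.1808]
eef_rot: [-0.0, 0.719, 0.695, -0.001]
wrist_force: [-0.7, 0.5, 0.3]
opening: 0.602
```

Run:
```python
from h import *
c=shot("wrist",2); t=shot("top",2)
o=ctrl.get_obs(); print(o["time_s"],o["eef_pos"],o["eef_rot"],o["opening"])
crop(c,0,512,0,384,1.5,"pics/w2.png"); crop(t,140,420,120,240,2.8,"pics/t2.png")
```

```text
3.15 [0.45036305 0.31796859 0.18221329] [3.35861864e-04 7.18925038e-01 6.95087354e-01 4.98258408e-04] 0.5979038213628948
```

View pics/w2.png

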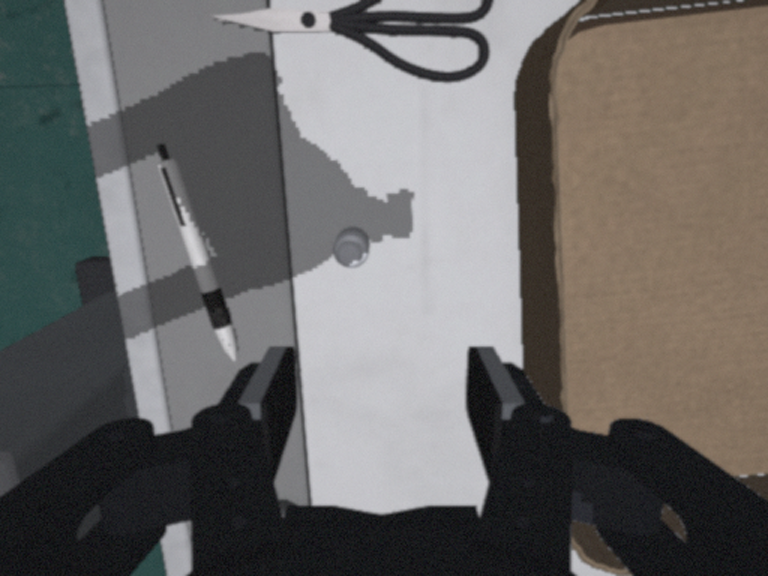

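View pics/t2.png

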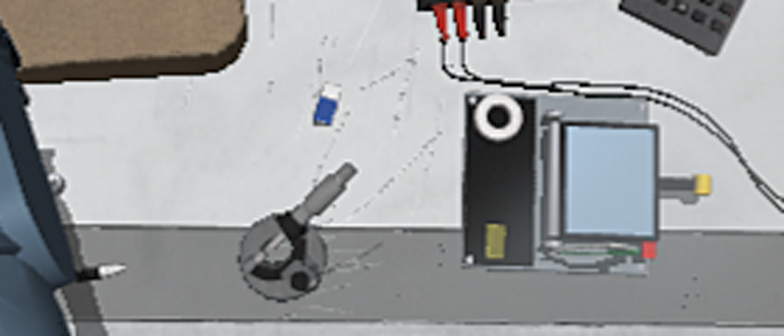

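Run:
```python
from h import *
c=load("wrist",2); crop(c,215,255,145,185,14,"pics/w2c.png")
for u,v,z in [(234.7,164.5,.018),(234,168,.037)]: print(atz(c,u,v,z).round(4))
t=load("top",2); crop(t,290,350,150,220,9,"pics/t2c.png")
```

```text
[0.4317 0.3237 0.018 ]
[0.4322 0.3244 0.037 ]
```

View pics/w2c.png

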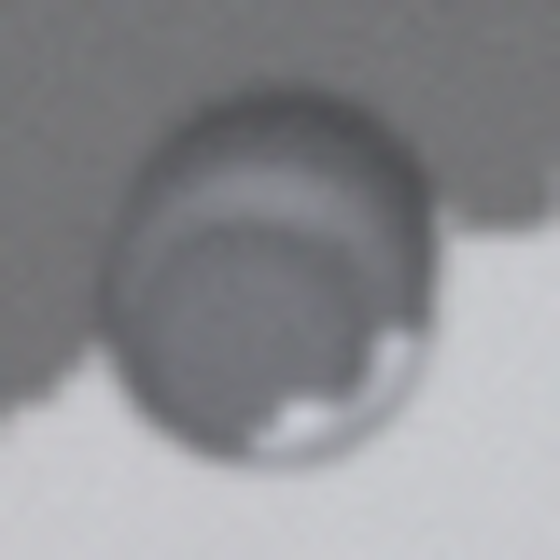

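View pics/t2c.png

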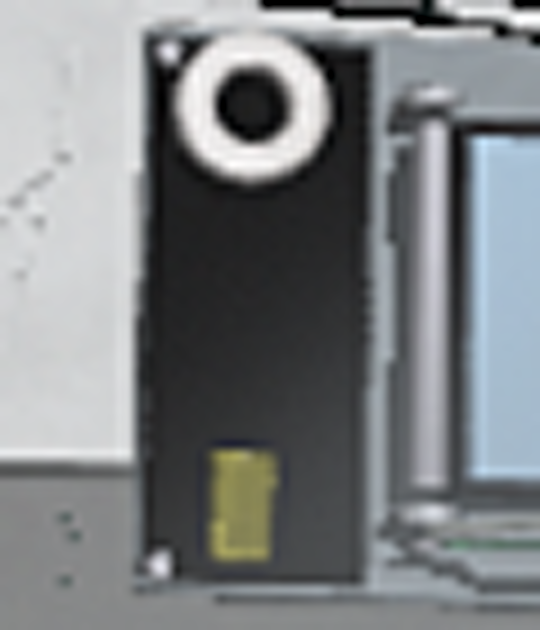

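Run:
```python
from h import *
c=load("wrist",2);t=load("top",0)
print(atz(c,233.2,168.9,.037).round(4),atz(c,234.2,164.9,.02).round(4))
print(atz(t,158.5,185.8,.018).round(4),atz(t,156.7,184.3,.037).round(4))
o=ctrl.get_obs(); print(cmd(o,[.4305,.310,.11],1.541))
```

```text
[0.4315 0.3236 0.037 ] [0.4314 0.3237 0.02  ]
[0.4281 0.3213 0.018 ] [0.4296 0.3223 0.037 ]
(array([ -8.7, -19.7,  72.2]), array([ 0.0012, -0.0002, -0.0039]))
```

Call:
step_arm(targets="2 -8 40 0 0 0; 4 -15 75 0 0 0; 4.5 -19.5 100 0 0 0; 4.5 -19.5 107 0 0 0; 4.5 -19.5 107 0 0 0")

```text
time_s: 3.78
eef_pos: [0.4312, 0.3238, 0.0753]
eef_rot: [0.0, 0.719, 0.695, 0.001]
wrist_force: [0.5, 0.6, 0.7]
opening: 0.597
```

Run:
```python
from h import *
c=shot("wrist",3)
o=ctrl.get_obs(); print(o["time_s"],o["eef_pos"],o["eef_rot"],o["opening"])
crop(c,0,512,0,384,1.5,"pics/w3.png")
```

```text
3.825 [0.4315967  0.32402421 0.07578862] [4.63698648e-04 7.18605549e-01 6.95416809e-01 1.14549508e-03] 0.6014376874492232
```

View pics/w3.png

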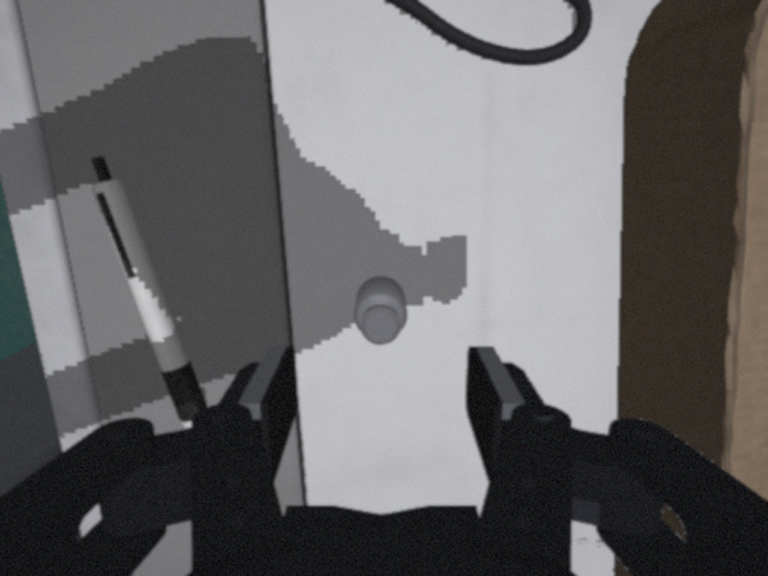

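Run:
```python
from h import *
c=load("wrist",3);o=ctrl.get_obs()
P=atz(c,253.3,214.7,.037);print(P.round(4), atz(c,380/1.5,310/1.5,.02))
print(cmd(o,[*P[:2],.008],1.537))
```

```text
[0.431  0.3247 0.037 ] [0.43101132 0.32386287 0.02      ]
(array([ 0.6, -0.7, 67.8]), array([ 0.0023, -0.001 ,  0.001 ]))
```

Call:
step_arm(targets="0.5 -0.5 30 0 0 0; 0.5 -0.5 55 0 0 0; 0.5 -0.5 67 0 0 0; 0.5 -0.5 70 0 0 0; 0.5 -0.5 70 0 0 0")

```text
time_s: 4.45
eef_pos: [0.4305, 0.3248, 0.0052]
eef_rot: [0.0, 0.718, 0.696, 0.001]
wrist_force: [0.5, -0.1, -0.8]
opening: 0.601
```

Call:
step_arm(targets="0 0 0 0 0 0; 0 0 0 0 0 0; 0 0 0 0 0 0; 0 0 0 0 0 0; 0 0 0 0 0 0; 0 0 0 0 0 0", grip=10)

```text
time_s: 5.2
eef_pos: [0.4303, 0.3248, 0.0053]
eef_rot: [0.0, 0.718, 0.696, 0.001]
wrist_force: [-0.6, -1.3, 5.7]
opening: 0.24
```

Call:
step_arm(targets="0 0 -20 0 0 0; 0 0 -60 0 0 0; 0 0 -110 0 0 0; -20 0 -160 0 0 0; -55 0 -200 0 0 0; -95 0 -225 0 0 0; -140 0 -235 0 0 0; -185 0 -235 0 0 0")

```text
time_s: 6.2
eef_pos: [0.424, 0.1384, 0.2405]
eef_rot: [0.001, 0.718, 0.696, 0.001]
wrist_force: [0.8, 0.1, -1.5]
opening: 0.242
```

Call:
step_arm(targets="-45 4 0 0 0 0; -90 8 0 0 0 0; -135 12 0 0 0 0; -180 16 0 0 0 0; -225 20 0 0 0 0; -255 22 0 0 0 0; -270 23 0 0 0 0; -270 23 0 0 0 0")

```text
time_s: 7.2
eef_pos: [0.438, -0.1312, 0.2391]
eef_rot: [-0.0, 0.719, 0.695, 0.0]
wrist_force: [-0.2, 0.2, -1.5]
opening: 0.237
```

Run:
```python
from h import *
c=shot("wrist",4)
o=ctrl.get_obs(); print(o["time_s"],o["eef_pos"],o["eef_rot"],o["opening"])
crop(c,0,512,0,384,1.5,"pics/w4.png")
```

```text
7.25 [ 0.43794049 -0.13042589  0.23908735] [-4.52486433e-04  7.18460485e-01  6.95567614e-01  1.43217272e-04] 0.24001946525321738
```

View pics/w4.png

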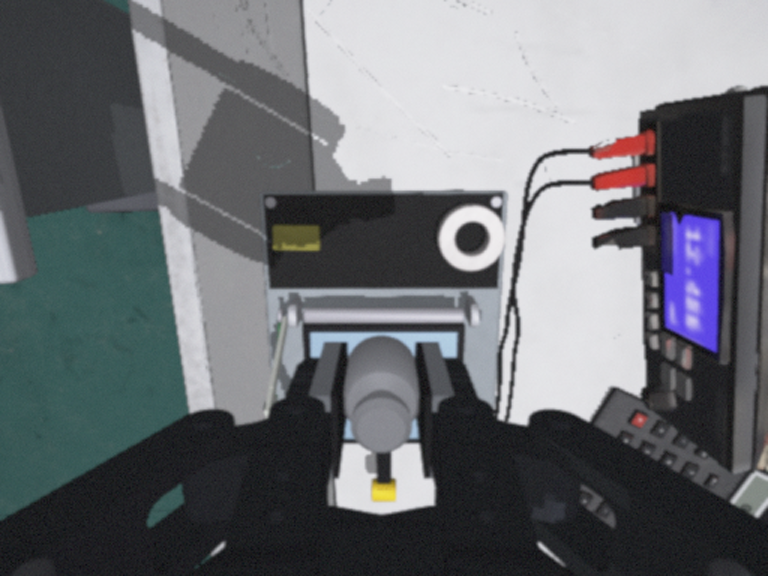

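Run:
```python
from h import *
c=load("wrist",4); crop(c,165,345,115,295,4.4,"pics/w4c.png")
```

```text
(no output)
```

View pics/w4c.png

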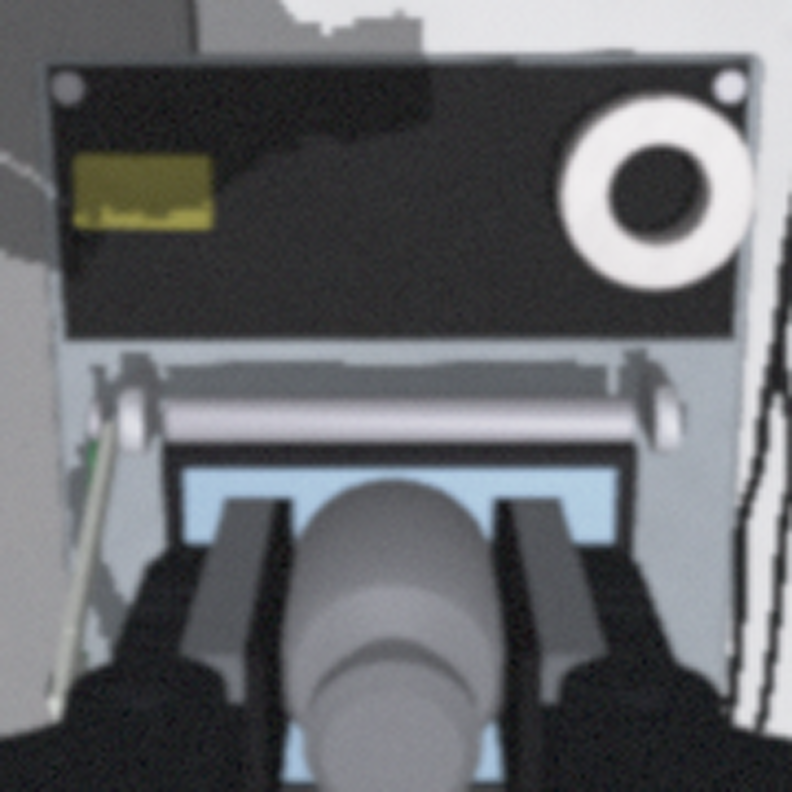

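Run:
```python
from h import *
c=load("wrist",4);o=ctrl.get_obs();f=lambda u,v,z:atz(c,165+u/4.4,115+v/4.4,z)
r=f(658,193,.022);b=f(143,192,.016);print(r,b,(r+b)/2,np.linalg.norm(r-b),np.arctan2(*(r-b)[[1,0]]))
pl=f(133,418,.036);pr=f(668,416,.036);print(pl,pr,(pl+pr)/2,np.arctan2(*(pr-pl)[[1,0]]))
# stage strip inner edge & outer edge at z=.008
for u,v in [(65,337),(735,337),(48,63),(752,60)]: print(f(u,v,.008).round(4))
# weight in hand
for u,v in [(392,740)]:
  print("knob",tool(o,f(u,v,o["eef_pos"][2]-.0053+.037)))
```

```text
[ 0.50383    -0.13252087  0.022     ] [ 0.37556468 -0.12923317  0.016     ] [ 0.43969734 -0.13087702  0.019     ] 0.1284476519872895 -0.025626405271815478
[ 0.37227284 -0.18220492  0.036     ] [ 0.50470283 -0.18591921  0.036     ] [ 0.43848783 -0.18406206  0.036     ] -0.02803984414124025
[ 0.3506 -0.1686  0.008 ]
[ 0.5272 -0.1743  0.008 ]
[ 0.3528 -0.0972  0.008 ]
[ 0.5293 -0.1021  0.008 ]
knob [ -1.89001393   0.2611812  -31.70171072]
```

Call:
step_arm(targets="0.6 1.6 40 0 0 0; 0.6 1.6 90 0 0 0; 0.6 1.6 135 0 0 0; 0.6 1.6 170 0 0 0; 0.6 1.6 195 0 0 0; 0.6 1.6 210 0 0 0; 0.6 1.6 218 0 0 0; 0.6 1.6 218 0 0 0")

```text
time_s: 8.25
eef_pos: [0.4399, -0.1302, 0.0214]
eef_rot: [0.0, 0.718, 0.696, 0.0]
wrist_force: [-0.2, 0.4, -0.9]
opening: 0.238
```

Run:
```python
from h import *
c=shot("wrist",5); t=shot("top",5)
o=ctrl.get_obs(); print(o["time_s"],o["eef_pos"],o["eef_rot"],o["opening"])
crop(c,0,512,0,384,1.5,"pics/w5.png");crop(t,290,410,140,230,6,"pics/t5c.png")
```

```text
8.35 [ 0.44046066 -0.13074516  0.02210877] [7.60517099e-04 7.18270930e-01 6.95763068e-01 2.14800659e-04] 0.23599393475008265
```

View pics/w5.png

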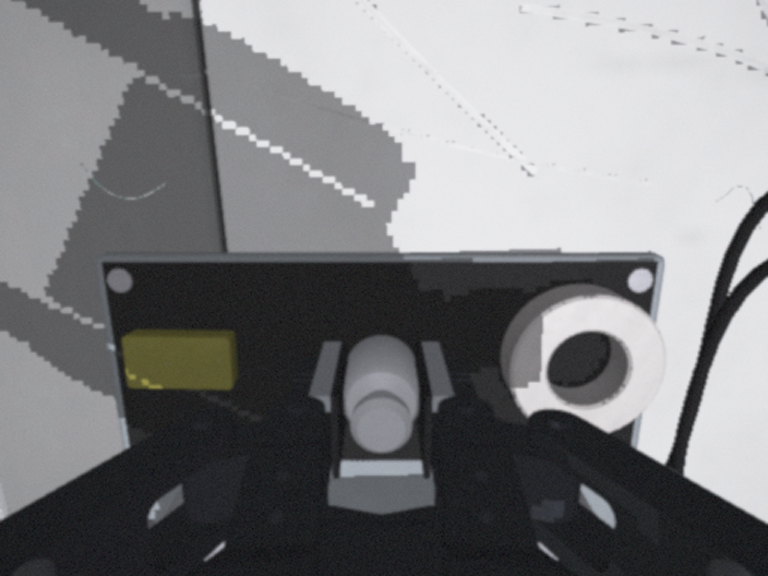

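View pics/t5c.png

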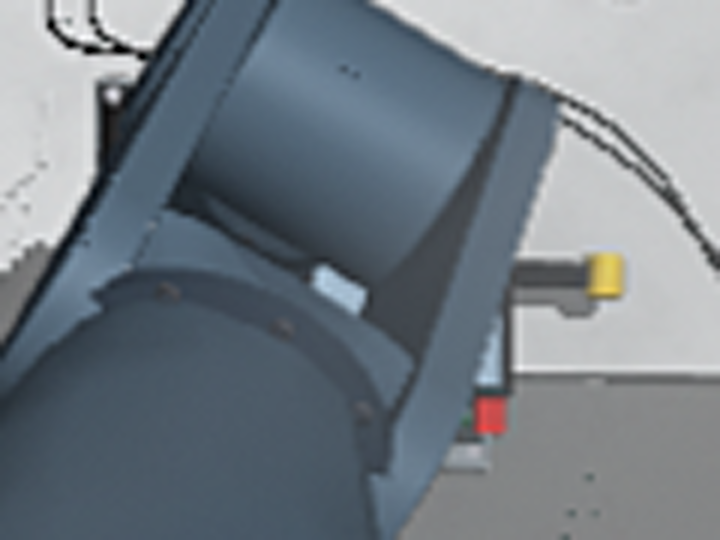

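Run:
```python
from h import *
c=load("wrist",5);f=lambda u,v,z:atz(c,u/1.5,v/1.5,z)
o=ctrl.get_obs()
r=f(593,360,.022);b=f(180,361,.017);print(r,b,(r+b)/2,np.linalg.norm(r-b))
k=f(381,424,o["eef_pos"][2]-.0053+.037);print(k, o["eef_pos"])
crop(c,60,460,160,320,2,"pics/w5c.png")
```

```text
[ 0.50543844 -0.12966783  0.022     ] [ 0.37600765 -0.12833806  0.017     ] [ 0.44072304 -0.12900294  0.0195    ] 0.12953416247612284
[ 0.44010225 -0.13070844  0.05380877] [ 0.44046066 -0.13074516  0.02210877]
```

View pics/w5c.png

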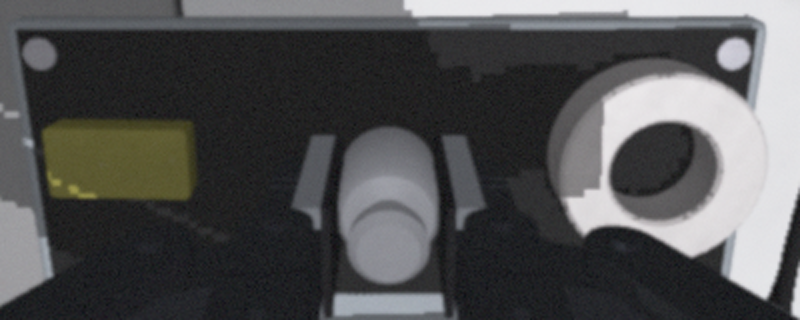

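Call:
step_arm(targets="0.5 0 4 0 0 0; 0.5 0 6.5 0 0 0; 0.5 0 7.5 0 0 0; 0.5 0 7.5 0 0 0")

```text
time_s: 8.85
eef_pos: [0.4397, -0.13, 0.0137]
eef_rot: [-0.0, 0.718, 0.696, -0.0]
wrist_force: [0.1, -0.6, -0.1]
opening: 0.239
```

Call:
step_arm(targets="0 0 0.5 0 0 0; 0 0 1 0 0 0; 0 0 1 0 0 0")

```text
time_s: 9.22
eef_pos: [0.4398, -0.13, 0.0133]
eef_rot: [-0.0, 0.718, 0.696, -0.0]
wrist_force: [-2.7, 1.9, 5.9]
opening: 0.24
```

Call:
step_arm(targets="0 0 0 0 0 0; 0 0 0 0 0 0; 0 0 0 0 0 0; 0 0 0 0 0 0", grip=42)

```text
time_s: 9.72
eef_pos: [0.4397, -0.13, 0.0127]
eef_rot: [-0.0, 0.718, 0.696, 0.0]
wrist_force: [-0.6, -0.0, -0.2]
opening: 0.423
```

Call:
step_arm(targets="0 0 -10 0 0 0; 0 0 -30 0 0 0; 0 0 -60 0 0 0; 0 0 -100 0 0 0; 0 0 -140 0 0 0; 0 0 -180 0 0 0; -20 0 -200 0 0 0; -20 0 -200 0 0 0")

```text
time_s: 10.72
eef_pos: [0.4402, -0.1513, 0.2151]
eef_rot: [0.002, 0.719, 0.695, 0.0]
wrist_force: [0.1, 0.4, 0.7]
opening: 0.42
```

Run:
```python
from h import *
c=shot("wrist",6); t=shot("top",6)
o=ctrl.get_obs(); print(o["time_s"],o["eef_pos"],o["eef_rot"],o["opening"])
crop(c,0,512,0,384,1.5,"pics/w6.png");crop(c,165,345,90,190,4.4,"pics/w6c.png")
```

```text
10.825 [ 0.43866138 -0.1494495   0.21225591] [-4.46023435e-04  7.18571102e-01  6.95453354e-01  7.39986538e-05] 0.41490978921783617
```

View pics/w6.png

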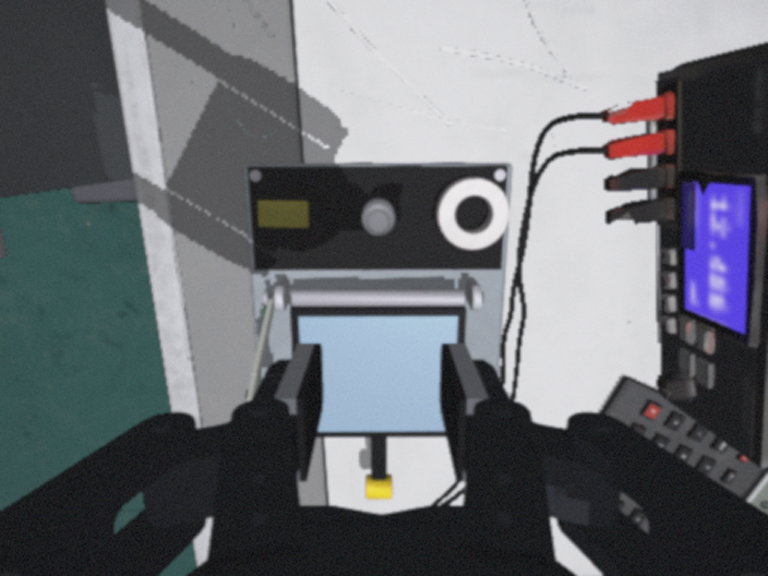

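View pics/w6c.png

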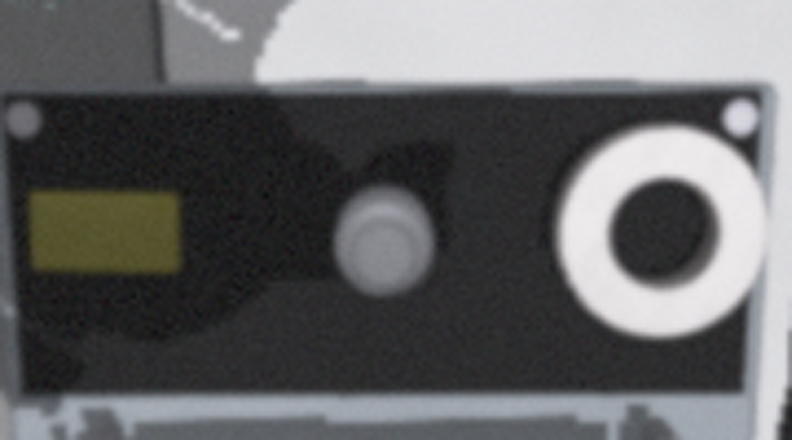

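Run:
```python
from h import *
c=load("wrist",6);f=lambda u,v,z:atz(c,165+u/4.4,90+v/4.4,z)
r=f(661,232,.022);b=f(105,231,.017);w=f(383,250,.045);w2=f(384,240,.026);print(r,b,(r+b)/2,w,w2,np.linalg.norm(r-b), np.arctan2(*(r-b)[[1,0]]))
g=lambda u,v,z:atz(c,u/1.5,v/1.5,z)
h=g(379,487,.034);print("h",h)
```

```text
[ 0.50313719 -0.13235555  0.022     ] [ 0.37561831 -0.12862389  0.017     ] [ 0.43937775 -0.13048972  0.0195    ] [ 0.43983125 -0.13096155  0.045     ] [ 0.44000376 -0.13153965  0.026     ] 0.12767142116993463 -0.02925519582432772
h [ 0.43364968 -0.3341836   0.034     ]
```

Run:
```python
from h import *
o=ctrl.get_obs(); print(o["eef_pos"]);print(cmd(o,[.4333,-.3352,.08],1.541))
```

```text
[ 0.43866138 -0.1494495   0.21225591]
(array([-185.9,    0.8,  132.1]), array([-0.0005, -0.0007, -0.0029]))
```

Call:
step_arm(targets="-40 0 0 0 0 0; -90 0 0 0 0 0; -140 0 20 0 0 0; -175 0.5 50 0 0 0; -185.5 0.5 90 0 0 0; -185.5 0.5 120 0 0 0; -185.5 0.5 132 0 0 0; -185.5 0.5 132 0 0 0", grip=60)

```text
time_s: 11.82
eef_pos: [0.4332, -0.334, 0.0796]
eef_rot: [-0.001, 0.718, 0.696, 0.0]
wrist_force: [0.3, 0.0, -0.8]
opening: 0.601
```

Run:
```python
from h import *
c=shot("wrist",7); s=shot("scene",7)
o=ctrl.get_obs(); print(o["time_s"],o["eef_pos"],o["eef_rot"],o["opening"])
crop(c,0,512,0,384,1.5,"pics/w7.png");crop(s,270,390,190,270,6,"pics/s7c.png")
```

```text
11.925 [ 0.43430451 -0.33548126  0.08169023] [ 6.35320333e-04  7.18126525e-01  6.95912272e-01 -1.83589399e-05] 0.598081402150234
```

View pics/w7.png

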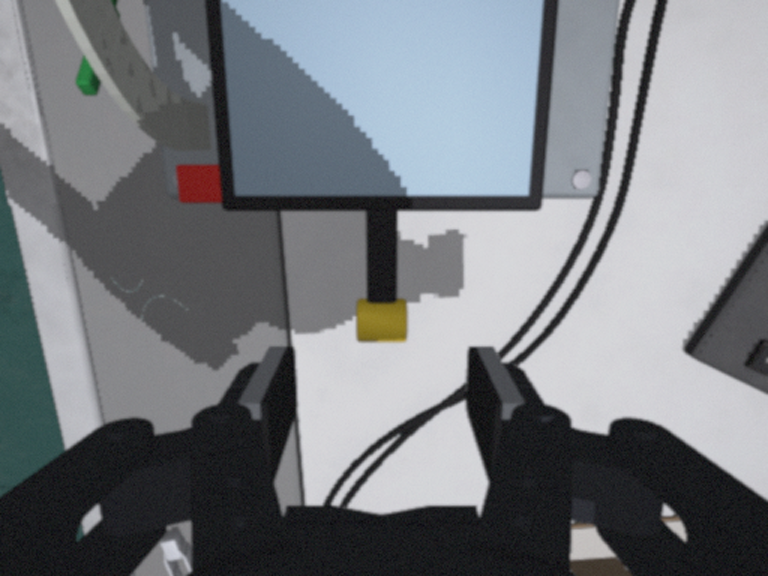

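View pics/s7c.png

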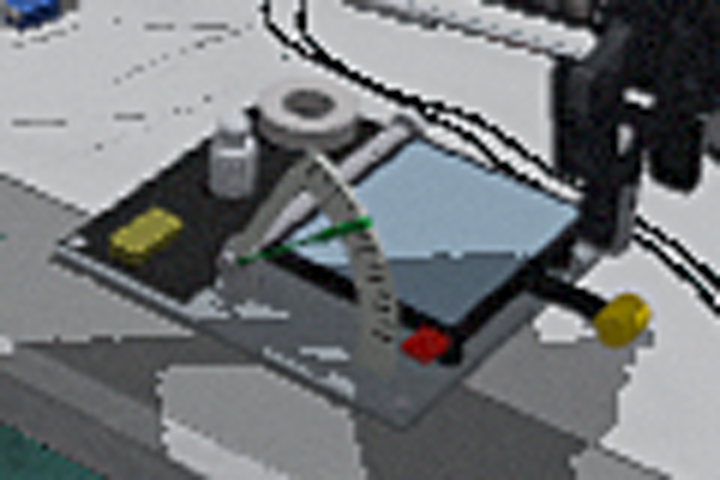

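Run:
```python
from h import *
c=load("wrist",7); print(atz(c,381.5/1.5,320/1.5,.034))
s=load("scene",7); crop(s,295,355,200,260,12,"pics/s7d.png"); crop(c,0,160,0,150,5,"pics/w7c.png")
H=np.array([.4377,-.1855,.03]);ps=-.029
X=np.array([np.sin(ps),-np.cos(ps),0]);Y=np.array([np.cos(ps),np.sin(ps),0]);Z=np.array([0,0,1])
for a in np.arange(.55,1.06,.1):
    T=H+.088*(np.cos(a)*X+np.sin(a)*Z)-.077*Y
    print(a.round(2),proj(s,T).round(1),proj(c,T).round(1))
```

```text
[ 0.43341655 -0.33483769  0.034     ]
0.55 [[332.2 230.3]] [[70.2 79.2]]
0.65 [[330.7 227.2]] [[58.6 65.1]]
0.75 [[329.  224.1]] [[46.1 47.2]]
0.85 [[327.  221.1]] [[32.6 25.2]]
0.95 [[324.8 218.3]] [[18.2 -1.2]]
1.05 [[322.4 215.6]] [[  3.3 -32.3]]
```

View pics/s7d.png

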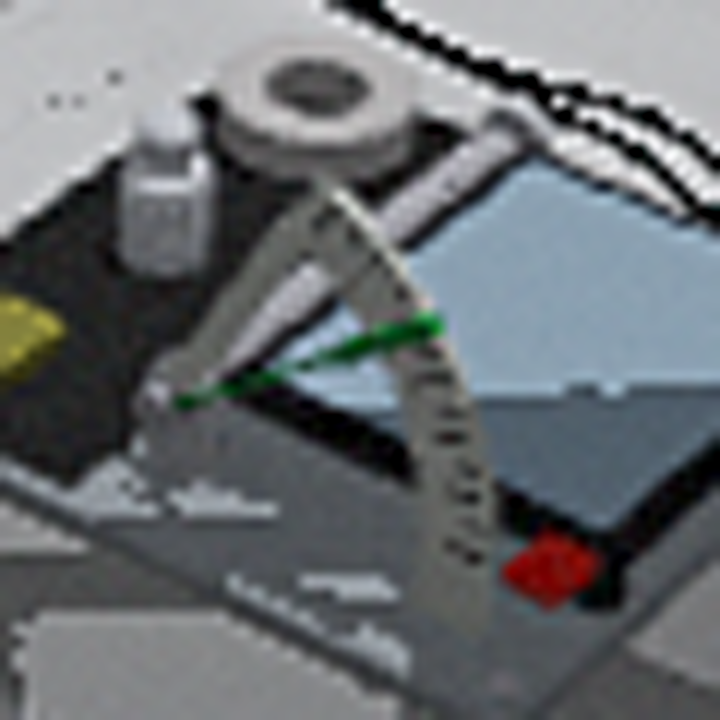

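View pics/w7c.png

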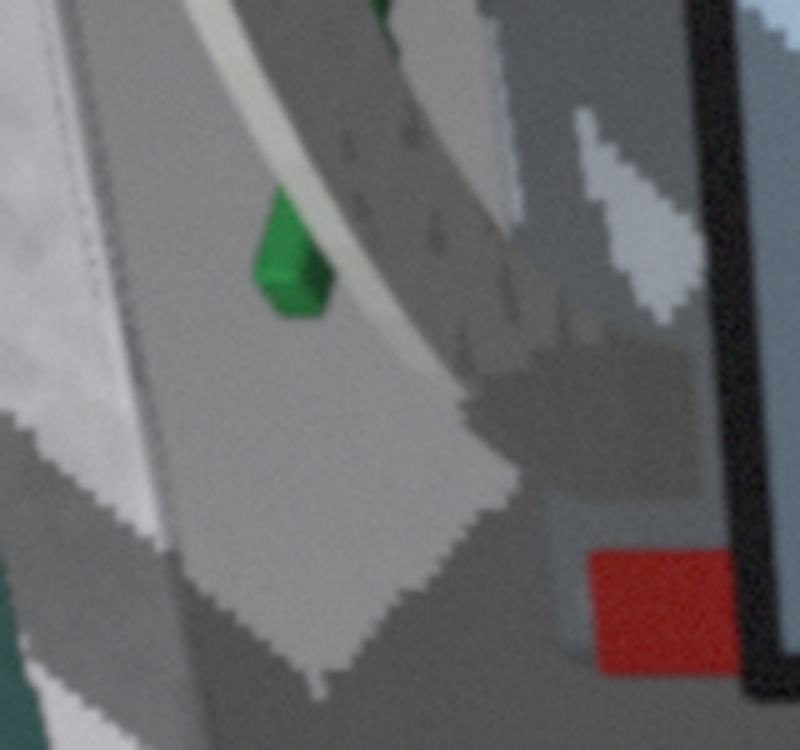

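Call:
step_arm(targets="0 0 30 0 0 0; 0 0 55 0 0 0; 0 0 66 0 0 0; 0 0 70 0 0 0; 0 0 70 0 0 0")

```text
time_s: 12.55
eef_pos: [0.4342, -0.3359, 0.0116]
eef_rot: [0.001, 0.718, 0.696, -0.0]
wrist_force: [-0.5, -0.8, 0.1]
opening: 0.6
```

Call:
step_arm(targets="0 0 0 0 0 0; 0 0 0 0 0 0; 0 0 0 0 0 0; 0 0 0 0 0 0; 0 0 0 0 0 0; 0 0 0 0 0 0", grip=8)

```text
time_s: 13.3
eef_pos: [0.4332, -0.3358, 0.0118]
eef_rot: [-0.0, 0.718, 0.696, -0.001]
wrist_force: [-4.9, 0.6, 8.0]
opening: 0.221
```

Run:
```python
from h import *
from scipy.optimize import least_squares
c=load("wrist",7);s=load("scene",7);c1=load("wrist",1)
H=np.array([.4377,-.1855,.03]);ps=-.029
X=np.array([np.sin(ps),-np.cos(ps),0]);Y=np.array([np.cos(ps),np.sin(ps),0]);Z=np.array([0,0,1])
T=lambda p:H+p[2]*X+.088*(np.cos(p[0])*X+np.sin(p[0])*Z)+p[1]*Y
def f(p): return np.r_[(proj(c,T(p))[0]-[59,58])/1.5,(proj(s,T(p))[0]-[331.4,227.3])/.7,(p[1]+.077)/.003,p[2]/.002]
r=least_squares(f,[.7,-.077,0],x_scale=[.1,.01,.01]);print(r.x,r.fun.round(2))
w=shot("wrist",8);o=ctrl.get_obs();print(o)
crop(w,0,512,0,384,1.5,"pics/w8.png")
```

```text
[ 0.66004859 -0.07609279 -0.0015678 ] [ 0.07  0.79 -1.63 -1.22  0.3  -0.78]
{'time_s': 13.35, 'q': array([-8.75389413e-01,  4.24327560e-01,  1.80386978e+00, -1.44558321e-03,
        9.13627066e-01, -8.42831062e-01]), 'dq': array([-0.00163689,  0.00230478, -0.00065304, -0.00074743, -0.00072499,
        0.0005161 ]), 'joint_efforts': array([ 1.39996134e+00, -4.44273663e+01, -2.58962899e+01,  8.50670077e-01,
       -1.15562987e+00,  2.15600658e-02]), 'eef_pos': array([ 0.43317011, -0.33580566,  0.01176725]), 'eef_rot': array([-1.57700594e-04,  7.18216365e-01,  6.95819597e-01, -5.62113211e-04]), 'wrist_force': array([-5.65172681,  1.06162382,  6.80396474]), 'torque': array([ 0.13766165,  0.82011697, -0.01506322]), 'opening': 0.22207293125402025}
```

View pics/w8.png

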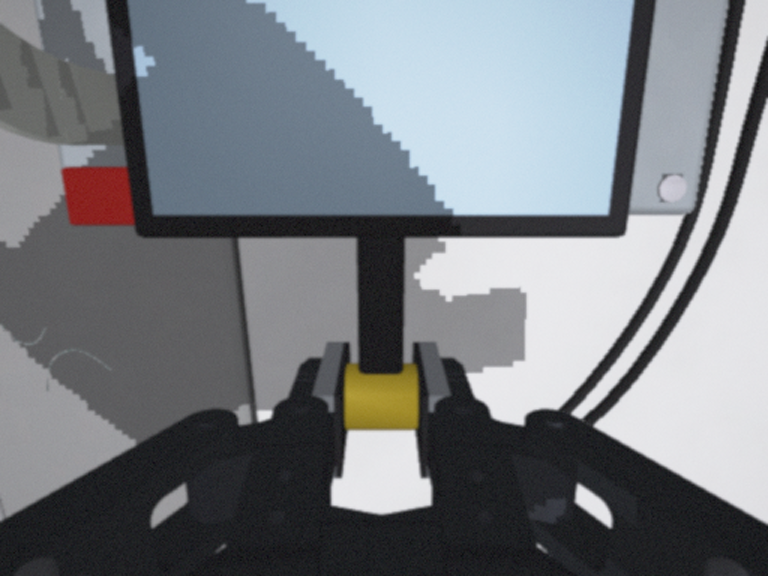

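Call:
step_arm(targets="0.2 0 -7.5 0 0 0; 0.75 0 -15 0 0 0; 1.7 0 -22.4 0 0 0; 3 0 -29.8 0 0 0; 4.7 0 -37.1 0 0 0; 6.7 0 -44.3 0 0 0; 6.7 0 -44.3 0 0 0")

```text
time_s: 14.22
eef_pos: [0.4335, -0.3279, 0.0554]
eef_rot: [-0.001, 0.718, 0.696, -0.0]
wrist_force: [-5.7, -0.5, -3.8]
opening: 0.221
```

Run:
```python
from h import *
w=shot("wrist",9);o=ctrl.get_obs();print(o["time_s"],o["eef_pos"],o["wrist_force"],o["torque"],o["opening"])
crop(w,0,512,0,384,1.5,"pics/w9.png")
```

```text
14.275 [ 0.43343867 -0.32797496  0.05524214] [-4.82559746  0.03051968 -3.36481056] [-0.53652539  0.84741762  0.09298661] 0.21739750523063237
```

View pics/w9.png

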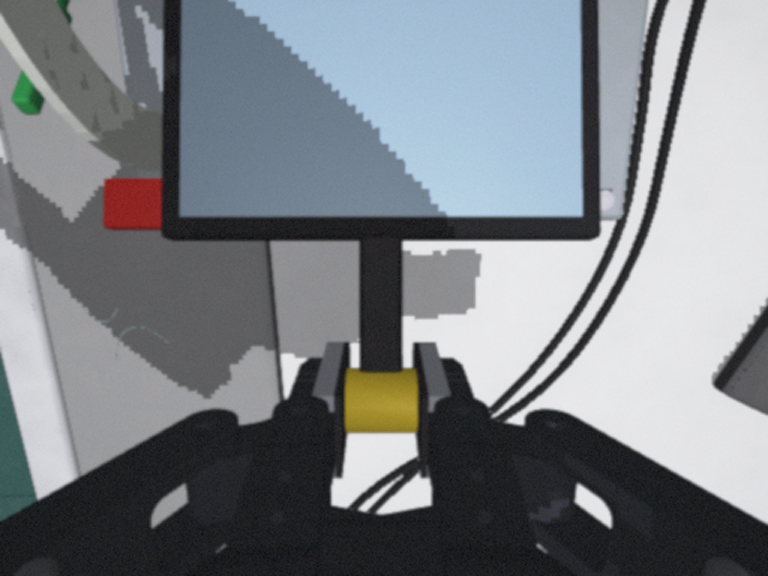

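Call:
step_arm(targets="3.7 0 -10.6 0 0 0; 8.2 0 -20.9 0 0 0; 13.5 0 -30.9 0 0 0; 19.5 0 -40.4 0 0 0; 19.5 0 -40.4 0 0 0; 19.5 0 -40.4 0 0 0")

```text
time_s: 15.02
eef_pos: [0.4341, -0.3078, 0.0959]
eef_rot: [-0.001, 0.718, 0.696, 0.0]
wrist_force: [-5.9, 1.5, -4.7]
opening: 0.221
```

Run:
```python
from h import *
w=shot("wrist",10);s=shot("scene",10);o=ctrl.get_obs();print(o["time_s"],o["eef_pos"],o["wrist_force"],o["torque"],o["opening"])
crop(w,0,512,0,384,1.5,"pics/w10.png");crop(s,290,370,190,260,10,"pics/s10.png")
```

```text
15.125 [ 0.43405301 -0.3078746   0.09583396] [-4.97683487  1.61442613 -4.73375377] [-0.05920078  0.85132661  0.04843993] 0.22161203583361563
```

View pics/w10.png

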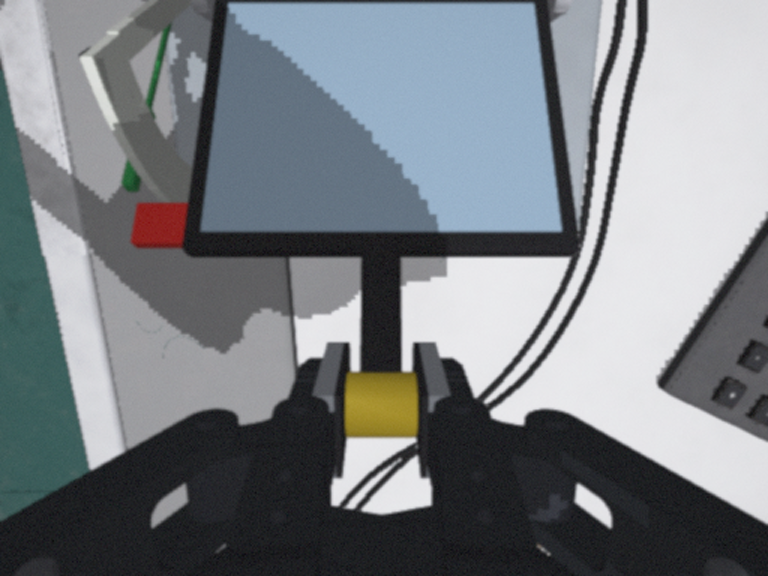

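View pics/s10.png

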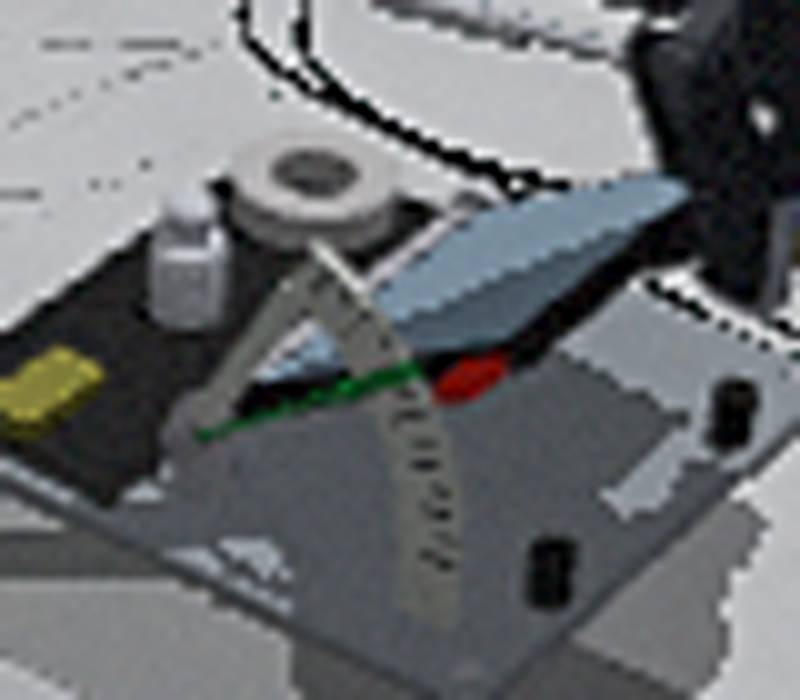

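Run:
```python
from h import *
w=load("wrist",10);s=load("scene",10)
crop(w,50,150,90,180,8,"pics/w10c.png");crop(s,305,345,215,240,18,"pics/s10c.png")
```

```text
(no output)
```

View pics/w10c.png

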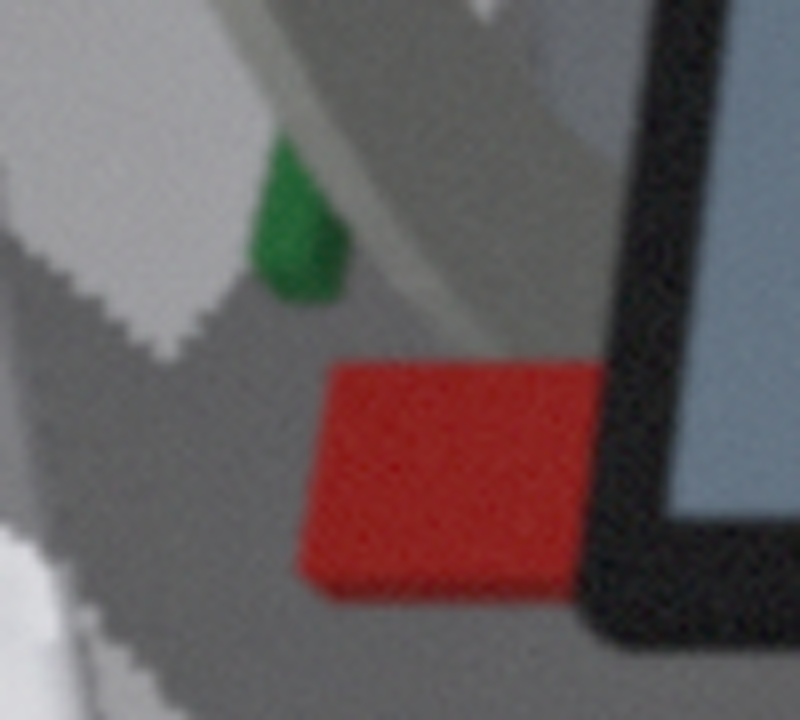

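View pics/s10c.png

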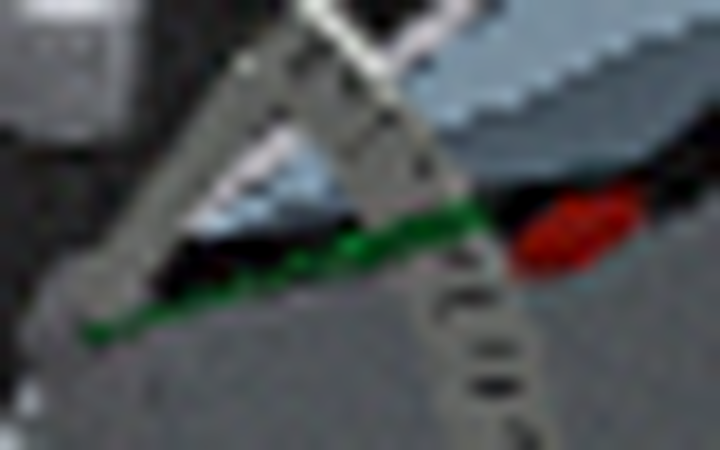

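```bash
cat > fit.py <<'E'
from h import *
from scipy.optimize import least_squares
H=np.array([.4377,-.1855,.03]);ps=-.029
X=np.array([np.sin(ps),-np.cos(ps),0]);Y=np.array([np.cos(ps),np.sin(ps),0]);Z=np.array([0,0,1])
def P(a,r,y,n,d): return H+d+r*(np.cos(a)*X+np.sin(a)*Z)+n*(-np.sin(a)*X+np.cos(a)*Z)+y*Y
def run(w,s,tw,pw_near,pw_far,ts,psc,a0):
    # p: at, af, dwrist3(mm), dscene3, tab y(mm), pointer halfwidth(mm)
    def f(p):
        at,af=p[:2];dw=p[2:5]/1e3;ds=p[5:8]/1e3;ty=p[8]/1e3;hw=p[9]/1e3
        q=[(proj(w,P(at,.088,ty,0,dw))[0]-tw)/.6,
           (proj(w,P(af,.096-hw,-.074,.0025,dw))[0]-pw_near)/.5,(proj(w,P(af,.096+hw,-.074,.0025,dw))[0]-pw_far)/.5,
           (proj(s,P(at,.088,ty,0,ds))[0]-ts)/.5,
           (proj(s,P(af,.096,-.074,.0,ds))[0]-psc)/.5, p[2:5]/2,p[5:8]/2,[(ty+.0765)/.002,(hw-.006)/.002]]
        return np.concatenate(q)
    r=least_squares(f,np.r_[.66,a0,np.zeros(6),-76.5,6],x_scale=[.1,.1]+[1]*8)
    C=np.linalg.inv(r.jac.T@r.jac);d=C[0,0]+C[1,1]-2*C[0,1]
    print("tab",r.x[0].round(4),"flap",r.x[1].round(4),"diff",(r.x[0]-r.x[1]).round(4),"sd",np.sqrt(d).round(4),r.x[2:].round(2));print(r.fun.round(1),2*r.cost)
    return r.x
E
python3 - <<'E'
from fit import *
w=load("wrist",10);s=load("scene",10)
W=lambda u,v:np.array([50+u/8,90+v/8]);S=lambda u,v:np.array([305+u/18,215+v/18])
run(w,s,W(303,275),W(332,362),W(300,572),S(488,212),S(528,250),.6)
E
```

```text
tab 0.6788 flap 0.5772 diff 0.1016 sd 0.0067 [ -1.55   0.47   1.51  -0.56  -0.85  -1.36 -73.06   6.58]
[-0.1  0.8  0.4 -0.3 -0.2 -0.4 -1.6 -1.1  1.5  0.6 -0.8  0.2  0.8 -0.3
 -0.4 -0.7  1.7  0.3] 12.431013172486907
```

Call:
step_arm(targets="3 0 -4.2 0 0 0; 6.2 0 -8.4 0 0 0; 6.2 0 -8.4 0 0 0; 6.2 0 -8.4 0 0 0")

```text
time_s: 15.62
eef_pos: [0.4343, -0.3018, 0.1041]
eef_rot: [-0.001, 0.718, 0.696, 0.0]
wrist_force: [-4.7, 1.6, -5.5]
opening: 0.214
```

Run:
```python
from h import *
w=shot("wrist",11);s=shot("scene",11);o=ctrl.get_obs();print(o["time_s"],o["eef_pos"],o["wrist_force"],o["torque"],o["opening"])
crop(w,50,150,90,180,8,"pics/w11c.png");crop(s,305,345,210,240,18,"pics/s11c.png")
```

```text
15.725 [ 0.43424877 -0.30181422  0.10401502] [-4.10762078  1.31088816 -6.57047478] [-0.31756511  0.82040261  0.0534626 ] 0.22171375790608686
```

View pics/w11c.png

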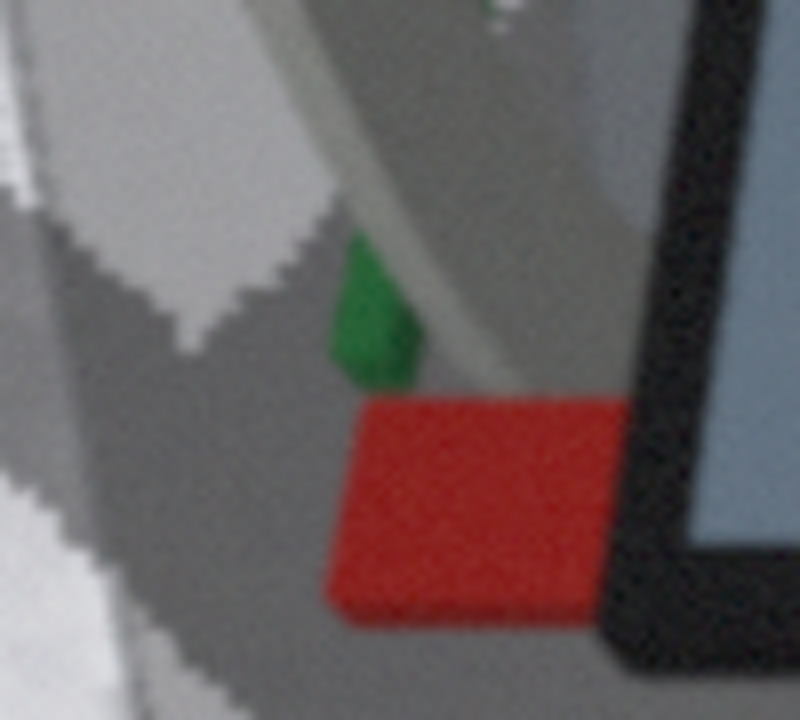

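View pics/s11c.png

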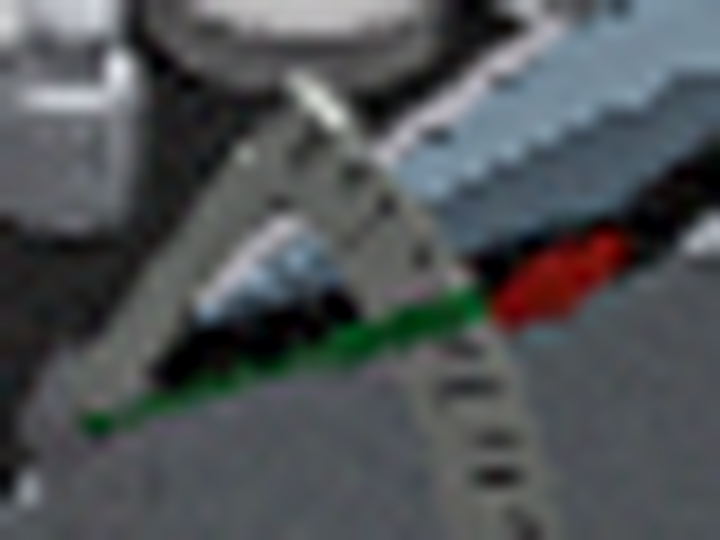

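Run:
```python
from fit import *
w=load("wrist",11);s=load("scene",11)
W=lambda u,v:np.array([50+u/8,90+v/8])-.44;S=lambda u,v:np.array([305+u/18,210+v/18])-.47
x=run(w,s,W(378,362),W(364,398),W(328,602),S(490,303),S(515,312),.65)
# overlay of model edges if aligned
for name,c,d in (("w",w,x[2:5]/1e3),("s",s,x[5:8]/1e3)):
    k=8 if name=="w" else 16
    x0,x1,y0,y1=(50,150,90,180) if name=="w" else (305,350,205,240)
    im=cv2.resize(np.ascontiguousarray(c["image"][y0:y1,x0:x1,::-1]),None,fx=k,fy=k,interpolation=cv2.INTER_CUBIC)
    def L(a,b,col):
        q=(proj(c,np.array([a,b]))-[x0,y0]+.5)*k
        cv2.line(im,tuple(int(v) for v in q[0]),tuple(int(v) for v in q[1]),col,1)
    for r0,r1,ang,yc,hy,hn,col in ((.058,.088,x[0],x[8]/1e3,.0025,.002,(0,255,255)),(.096-x[9]/1e3,.096+x[9]/1e3,x[1],-.067,.007,.0025,(255,255,0))):
        for n in(-hn,hn):
            for y in (yc-hy,yc+hy): L(P(ang,r0,y,n,d),P(ang,r1,y,n,d),col)
            for r in(r0,r1): L(P(ang,r,yc-hy,n,d),P(ang,r,yc+hy,n,d),col)
        for r in (r0,r1):
            for y in (yc-hy,yc+hy): L(P(ang,r,y,-hn,d),P(ang,r,y,hn,d),col)
    cv2.imwrite(f"pics/ov11{name}.png",im)
```

```text
tab 0.6811 flap 0.6363 diff 0.0448 sd 0.0066 [ -2.02   0.83   1.38  -0.73  -0.26  -1.13 -72.93   6.72]
[-0.1  0.7  0.5 -0.2 -0.3 -0.4 -1.4 -0.7  1.5  0.3 -1.   0.4  0.7 -0.4
 -0.1 -0.6  1.8  0.4] 11.111440021304665
```

View pics/ov11w.png

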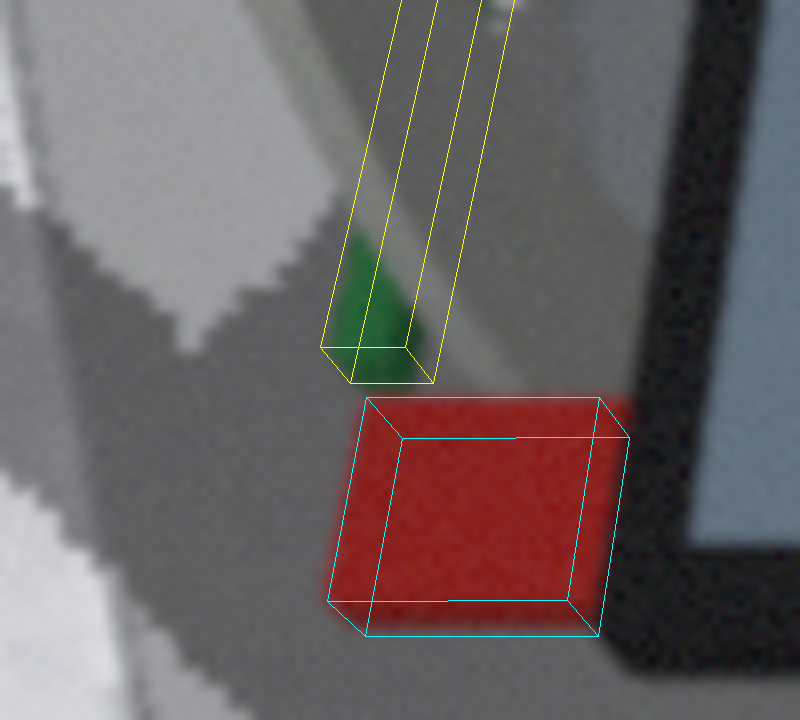

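View pics/ov11s.png

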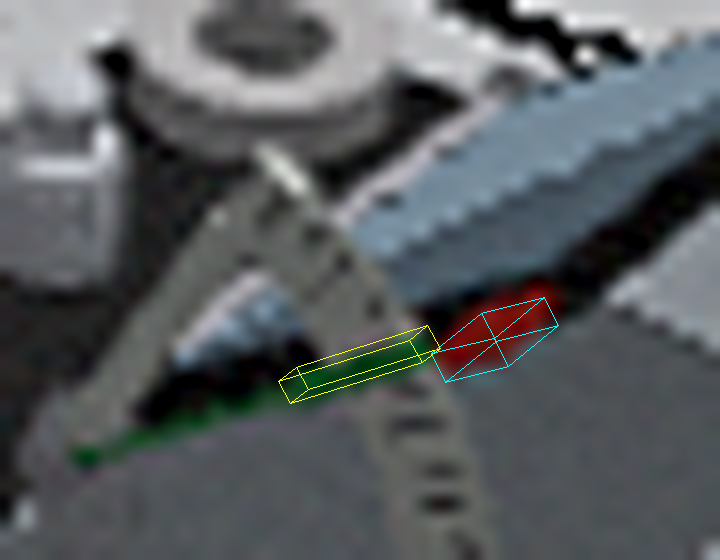

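```bash
cat > fit2.py <<'E'
from fit import *
def box(a,r0,r1,y0,y1,h,d):
    return np.array([P(a,r,y,n,d) for r in(r0,r1) for y in(y0,y1) for n in(-h,h)])
def hullc(c,B):
    h=cv2.convexHull(proj(c,B).astype(np.float32)); m=cv2.moments(h); return np.array([m["m10"],m["m01"]])/m["m00"]
def soft(c,x0,x1,y0,y1,col):
    im=c["image"][y0:y1,x0:x1].astype(float); R_,G,B=im[...,0],im[...,1],im[...,2]
    w=np.clip(R_-np.maximum(G,B)-25,0,None) if col=="r" else np.clip(G-np.maximum(R_,B)-20,0,None)
    yy,xx=np.mgrid[y0:y1,x0:x1]; return w,xx,yy
def cen(*a):
    w,xx,yy=soft(*a); w=np.minimum(w,60); return np.array([(w*xx).sum(),(w*yy).sum()])/w.sum()
E
python3 - <<'E'
from fit2 import *
for n in (7,10,11):
    s=load("scene",n); print(n,cen(s,325,360,210,260,"r").round(2))
    w,xx,yy=soft(s,300,340,215,250,"g"); k=w>8
    print(" green n",k.sum(), "line", [ (x,round(float((w*yy)[xx==x].sum()/max(w[xx==x].sum(),1e-9)),2),int(w[xx==x].sum())) for x in range(306,336)][::3])
for n,b in ((8,(30,92,100,160)),(9,(60,112,110,160)),(10,(80,130,125,175)),(11,(85,135,130,175))):
    print("w",n,cen(load("wrist",n),*b,"r").round(2))
E
```

```text
7 [340.52 246.87]
 green n 20 line [(306, 0.0, 0), (309, 0.0, 0), (312, 0.0, 0), (315, 0.0, 0), (318, 0.0, 0), (321, 0.0, 0), (324, 228.21, 42), (327, 227.3, 44), (330, 226.23, 60), (333, 0.0, 0)]
10 [336.64 227.36]
 green n 22 line [(306, 0.0, 0), (309, 0.0, 0), (312, 0.0, 0), (315, 0.0, 0), (318, 230.0, 8), (321, 229.0, 24), (324, 228.24, 55), (327, 227.5, 20), (330, 226.53, 36), (333, 0.0, 0)]
11 [335.58 224.99]
 green n 20 line [(306, 0.0, 0), (309, 0.0, 0), (312, 0.0, 0), (315, 231.0, 2), (318, 230.0, 7), (321, 229.0, 2), (324, 228.34, 44), (327, 227.59, 27), (330, 226.49, 41), (333, 0.0, 0)]
w 8 [ 65.24 130.18]
w 9 [ 88.16 135.46]
w 10 [105.92 149.48]
w 11 [109.18 153.38]
```

```bash
cat > fit3.py <<'E'
from fit2 import *
def go(rs,rw,kin,tw,gl,extra=""):
    # rs: {n:(img, cen)}, rw same; kin {n:(dy,dz)}; unknown angles for n not in (0)
    ns=sorted(n for n in set(rs)|set(rw)|set(kin) if n>8); ia={n:12+i for i,n in enumerate(ns)}
    def ang(p,n): return p[ia[n]] if n in ia else 0.
    def f(p):
        at,ty,hw,yo=p[0],p[1]/1e3,p[2]/1e3,p[3]/1e3;ds=p[4:7]/1e3;dw=p[7:10]/1e3;q=[]
        for n,(c,m) in rs.items(): q.append((hullc(c,box(ang(p,n),.096-hw,.096+hw,yo,yo+.014,.0025,ds))-m)/.25)
        for n,(c,m) in rw.items(): q.append((hullc(c,box(ang(p,n),.096-hw,.096+hw,yo,yo+.014,.0025,dw))-m)/1.)
        for n,(dy,dz) in kin.items(): q.append(np.array([.15*(1-np.cos(ang(p,n)))-dy,.15*np.sin(ang(p,n))-dz])/.0012)
        for c,m in tw: q.append((proj(c,P(at,.088,ty,0,dw))[0]-m)/1.)
        c=rs[7][0]; A,B=proj(c,np.array([P(at,.06,ty,0.0003,ds),P(at,.088,ty,0.0003,ds)]))
        for x,y in gl: q.append([(A[1]+(B[1]-A[1])*(x-A[0])/(B[0]-A[0])-y)/.3])
        q.append([(B[0]-331.3)/.6])
        q.append(np.r_[p[4:7]/2,p[7:10]/2,(p[1]+75.5)/1.5,(p[2]-6.3)/.7,(p[3]+74)/1,])
        return np.concatenate(q)
    p0=np.r_[.66,-75.5,6.3,-74,np.zeros(6),0,0,[.3+.0*i for i in ns]]
    for n in ns: p0[ia[n]]=np.arcsin(kin[n][1]/.15) if n in kin else .65
    r=least_squares(f,p0,x_scale=np.r_[.1,1,1,1,np.ones(8),.1*np.ones(len(ns))])
    J=r.jac;C=np.linalg.pinv(J.T@J);print("tab",r.x[0].round(4),"sd",np.sqrt(C[0,0]).round(4))
    for n in ns: print(n,"flap",r.x[ia[n]].round(4),"diff tab-flap",(r.x[0]-r.x[ia[n]]).round(4),"sd",np.sqrt(C[0,0]+C[ia[n],ia[n]]-2*C[0,ia[n]]).round(4))
    print(r.x[1:10].round(2),r.fun.round(1),round(2*r.cost,1))
RB={8:(30,92,100,160),9:(60,112,110,160),10:(80,130,125,175),11:(85,135,130,175)}
rs={n:(load("scene",n),cen(load("scene",n),325,360,210,260,"r")) for n in (7,10,11)}
rw={n:(load("wrist",n),cen(load("wrist",n),*b,"r")) for n,b in RB.items()}
E0=np.array([-.3358,.0118])
kin={9:(.3358-.3280,.0553-.0118),10:(.3358-.3079,.0959-.0118),11:(.3358-.3018,.1041-.0118)}
tw=[(load("wrist",7),[58.6,57.6]),(load("wrist",10),np.array([50+303/8,90+275/8])-.44),(load("wrist",11),np.array([50+378/8,90+365/8])-.44)]
gl=[(324,228.27),(327,227.45),(330,226.42)]
if __name__=="__main__":
    go(rs,rw,kin,tw,gl)
E
python3 fit3.py
```

```text
tab 0.6776 sd 0.0181
9 flap 0.2992 diff tab-flap 0.3784 sd 0.0187
10 flap 0.5999 diff tab-flap 0.0777 sd 0.0198
11 flap 0.6707 diff tab-flap 0.0069 sd 0.0197
[-75.3    6.32 -75.59   0.35  -1.16  -0.37  -0.     0.9    0.47] [-0.4  0.4 -1.4 -1.6 -2.1 -1.8  1.8 -1.8  0.2 -1.9 -0.4 -2.5 -0.8 -3.
 -0.9  0.6 -1.4  0.5 -1.3  0.8 -0.1  0.3 -0.1 -0.2  0.3 -0.1  0.1 -0.2
  0.1 -0.4  0.2 -0.6 -0.2 -0.   0.5  0.2  0.1  0.  -1.6] 48.6
```

Run:
```python
from fit3 import *
go(rs,rw,{},tw,gl)
print("scene only"); go(rs,{},{},[],gl)
print("no wrist9"); del rw[9]; go(rs,rw,{},tw,gl)
print("red scene w/o tail");
```

```text
tab 0.6777 sd 0.0181
9 flap 0.2889 diff tab-flap 0.3888 sd 0.0198
10 flap 0.5802 diff tab-flap 0.0975 sd 0.0181
11 flap 0.6516 diff tab-flap 0.0261 sd 0.0181
[-7.530e+01  6.300e+00 -7.593e+01  3.600e-01 -1.150e+00 -3.500e-01
 -1.000e-02  8.900e-01  4.700e-01] [-0.6  0.6 -0.5  1.3 -1.   1.   0.9 -1.7  0.6 -1.4  0.6 -0.8  0.1 -1.2
 -0.1  0.3 -0.1 -0.2  0.3 -0.1  0.1 -0.3  0.1 -0.4  0.2 -0.6 -0.2 -0.
  0.4  0.2  0.1 -0.  -1.9] 18.2
scene only
tab 0.6906 sd 0.0241
10 flap 0.6363 diff tab-flap 0.0543 sd 0.0241
11 flap 0.6477 diff tab-flap 0.0429 sd 0.0241
[-73.92   6.3  -74.    -0.24  -1.57  -1.54  -0.     0.    -0.  ] [ 1.   1.4 -2.5 -5.5  0.9  2.4  0.4 -0.2 -0.1 -0.2 -0.1 -0.8 -0.8 -0.
  0.  -0.   1.1 -0.   0. ] 48.8
no wrist9
tab 0.6777 sd 0.0181
10 flap 0.5864 diff tab-flap 0.0914 sd 0.0181
11 flap 0.6517 diff tab-flap 0.026 sd 0.0181
[-7.530e+01  6.170e+00 -7.583e+01  3.600e-01 -1.150e+00 -3.500e-01
 -1.000e-02  8.900e-01  4.700e-01] [-0.6  0.5 -0.8  0.4 -1.   0.9  1.2 -1.7  0.2 -1.3  0.3 -1.2 -0.1  0.3
 -0.1 -0.2  0.3 -0.1  0.1 -0.3  0.1 -0.4  0.2 -0.6 -0.2 -0.   0.4  0.2
  0.1 -0.2 -1.8] 15.3
red scene w/o tail
```

Call:
step_arm(targets="1.2 0 -1.5 0 0 0; 2.3 0 -2.9 0 0 0; 2.3 0 -2.9 0 0 0; 2.3 0 -2.9 0 0 0")

```text
time_s: 16.23
eef_pos: [0.4343, -0.2995, 0.1069]
eef_rot: [-0.001, 0.718, 0.696, 0.0]
wrist_force: [-4.4, 0.6, -5.9]
opening: 0.223
```

Run:
```python
from fit3 import *
w=shot("wrist",12);s=shot("scene",12);o=ctrl.get_obs();print(o["time_s"],o["eef_pos"],o["wrist_force"],o["torque"],o["opening"])
crop(w,50,150,90,180,8,"pics/w12c.png");crop(s,305,345,210,240,18,"pics/s12c.png")
rs[12]=(s,cen(s,325,360,210,260,"r"));rw[12]=(w,cen(w,85,135,130,180,"r"));print(rs[12][1],rw[12][1])
go(rs,rw,{},tw,gl)
```

```text
16.325 [ 0.43432677 -0.29950502  0.10692255] [-5.08962015  1.67092514 -5.9677824 ] [-0.18735256  0.87157665  0.08596365] 0.218793738441426
[334.96896552 224.32155172] [110.31412172 155.00872762]
tab 0.6777 sd 0.0181
9 flap 0.2506 diff tab-flap 0.4271 sd 0.2008
10 flap 0.5849 diff tab-flap 0.0928 sd 0.0181
11 flap 0.6375 diff tab-flap 0.0402 sd 0.0185
12 flap 0.6132 diff tab-flap 0.0645 sd 0.0504
[-7.530e+01  6.250e+00 -7.737e+01  3.600e-01 -1.150e+00 -3.500e-01
 -1.000e-02  8.900e-01  4.700e-01] [-1.9  1.7 -2.1  1.7 -1.3  4.   2.8 10.  -3.  -1.7  1.4 -0.1 -2.9 -1.2
 -1.8  0.1  2.   4.3 -0.1  0.3 -0.1 -0.2  0.3 -0.1  0.1 -0.3  0.1 -0.4
  0.2 -0.6 -0.2 -0.   0.4  0.2  0.1 -0.1 -3.4] 200.8
```

View pics/w12c.png

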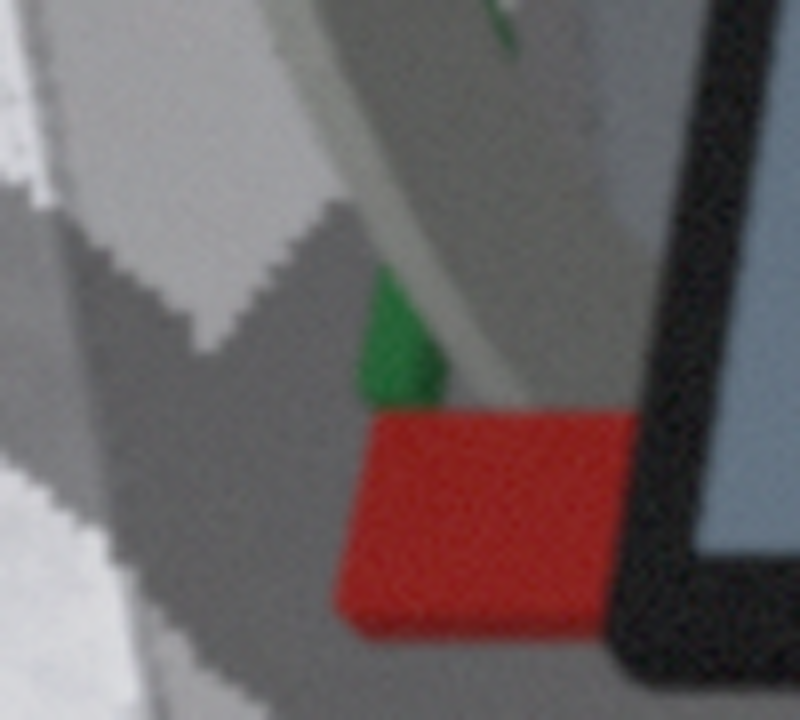

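View pics/s12c.png

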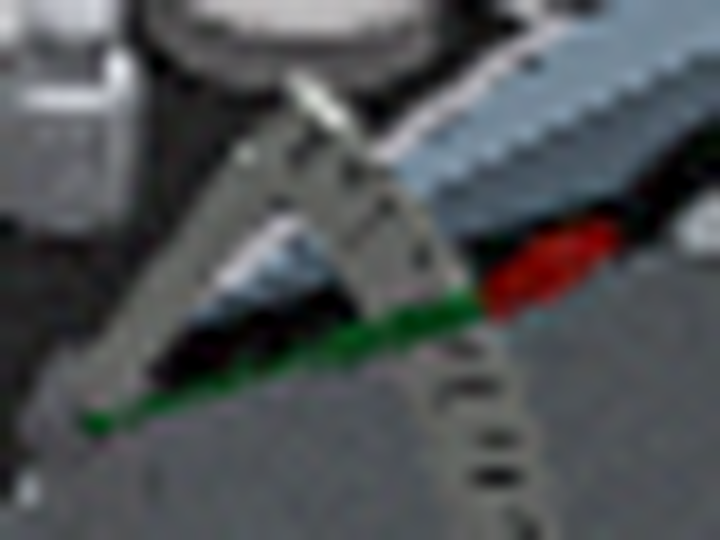

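```bash
cat >> fit2.py <<'E'
from scipy.spatial import ConvexHull
def hullc(c,B):
    q=proj(c,B); q=q[ConvexHull(q).vertices]; x,y=q.T; x2,y2=np.roll(x,-1),np.roll(y,-1); k=x*y2-x2*y
    return np.array([((x+x2)*k).sum(),((y+y2)*k).sum()])/(3*k.sum())
E
python3 - <<'E'
from fit3 import *
s=load("scene",12);w=load("wrist",12)
rs[12]=(s,cen(s,325,360,210,260,"r"));rw[12]=(w,cen(w,85,135,130,180,"r"))
tw.append((w,np.array([50+402/8,90+385/8])-.44))
kin[12]=(.3358-.2995,.1069-.0118)
go(rs,rw,{},tw,gl); print("scene only"); go(rs,{},{},[],gl); print("kin too"); go(rs,rw,kin,tw,gl)
E
```

```text
tab 0.6837 sd 0.0053
9 flap 0.2912 diff tab-flap 0.3925 sd 0.0098
10 flap 0.5868 diff tab-flap 0.0969 sd 0.0064
11 flap 0.654 diff tab-flap 0.0297 sd 0.0064
12 flap 0.677 diff tab-flap 0.0067 sd 0.0064
[-74.     6.31 -74.83   0.25  -1.18  -0.76  -0.93   0.53   1.06] [ 0.2  0.4 -0.   0.3 -0.3  0.6  0.4  0.1  0.7 -0.5  0.2 -0.5 -0.1 -0.3
 -0.2 -0.4 -0.1 -0.4 -0.6  0.2 -0.3  0.1  0.1  0.2  0.3  1.9 -0.4 -0.8
 -0.6 -0.1  0.1 -0.6 -0.4 -0.5  0.3  0.5  1.   0.  -0.8] 10.6
scene only
tab 0.6772 sd 0.0106
10 flap 0.5842 diff tab-flap 0.093 sd 0.0099
11 flap 0.6522 diff tab-flap 0.0249 sd 0.0098
12 flap 0.675 diff tab-flap 0.0022 sd 0.0098
[-7.492e+01  6.300e+00 -7.426e+01 -6.000e-02 -8.600e-01 -5.800e-01
  0.000e+00  0.000e+00 -0.000e+00] [ 0.  -0.2 -0.   0.  -0.4  0.2  0.4 -0.2  0.2 -0.2  0.2 -0.5 -0.  -0.4
 -0.3  0.   0.  -0.   0.4  0.  -0.3] 1.3
kin too
tab 0.6894 sd 0.0048
9 flap 0.2971 diff tab-flap 0.3923 sd 0.0072
10 flap 0.5959 diff tab-flap 0.0935 sd 0.0058
11 flap 0.6635 diff tab-flap 0.0259 sd 0.0058
12 flap 0.6868 diff tab-flap 0.0026 sd 0.0058
[-73.94   6.36 -74.78   0.33  -1.46  -1.33  -0.7    0.28   1.26] [ 0.7  1.2 -0.1 -0.2 -0.6  0.1  0.2 -0.4  1.3  0.2  0.1 -0.1 -0.3 -0.6
 -0.4 -0.7 -0.4 -0.8 -1.   0.3 -1.7  0.1 -1.8  0.1 -1.9  0.  -0.6 -0.2
 -0.3  0.   0.2  0.2  0.4  1.9 -0.1 -0.6 -0.4 -0.1  0.2 -0.7 -0.7 -0.3
  0.1  0.6  1.   0.1 -0.8] 25.3
```

Run:
```python
from h import *
s=shot("scene",13);t=shot("top",13)
crop(s,165,390,140,270,3.5,"pics/s13.png")
```

```text
(no output)
```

View pics/s13.png

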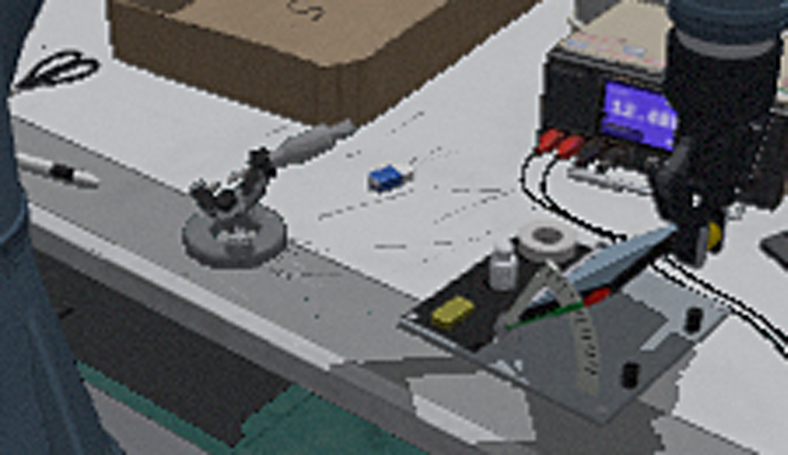

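The picture shows the weight standing between the ring and block at about (503,268). The handle is held at (713,237), with the red pointer (597,296) in line with the green tab (550,312). The eraser, marker and scissors look undisturbed.

Run:
```python
from h import *
o=ctrl.get_obs();print(o["time_s"],o["eef_pos"],o["opening"],o["wrist_force"])
print(ticket.hand_in())
```

```text
16.425 [ 0.43430087 -0.29949547  0.10689464] 0.22001224957091883 [-5.65789888  1.85556882 -6.42294181]
the job is handed in; nothing more can be done
None
```

I stood the check weight on the stage and let go of it. Then I pinched the yellow handle, swung the mirror up to the green tab, and handed the job in at 16.4 s while still holding it.

- **Weight:** the wrist camera showed it upright, about 1 mm or less from the midpoint between ring and block. It was still standing in the last picture.
- **Mirror angle:** fits to the camera images put the tab at about 0.68 rad. The mirror was 0.002 to 0.007 rad below it, with an uncertainty of about 0.01 rad.
- **Disagreement:** the arm's own position put the mirror about 0.01 to 0.02 rad higher than the images did. I trusted the images, because they show the pointer and tab together. Using both sources still left a gap of only 0.003 rad.
- **Forces:** my readings never went above about 10 N at the wrist. I only read the force at the end of each move.
- **Other objects:** the last scene picture showed the ring, block, eraser, marker and scissors apparently undisturbed. I judged this by eye and did not measure it. The tab measured the same in every picture.

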